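# Load the working lane of the plate magazine and lock its end guide

## Task

Load the magazine lane that already has a pocket plate on its seat: stack all the loose pocket plates squarely on that plate, cut corner over cut corner, so that every skirt drops fully over the plate below. Then set the long T-handled socket key on the nut at the bottom of that lane's tower and turn it clockwise as far as it goes, so that the end guide closes up to the finished stack, and put the key back upright in its stand. Leave the covered lane, its nut and everything else alone.

Things in the scene. Friction and masses are not known exactly. Their poses are not given: they have to be found in the camera images.
- magazine: fixed twin-lane plate magazine: grey slab 96 x 556 x 12 mm, origin at the centre of its underside on the table, y along its length to the left lane, z up. In each lane, from the middle outwards: a plate seat (at y = +95 mm left, -95 mm right), an upright end guide, a round drive tower with a deep bore. One lane is in use, with a pocket plate on its seat; the other is closed with a cover
- bore_left (a point): centre of the mouth of the left tower's bore, at y = +231 mm of the magazine, 112 mm above the table. Tower 72 mm in diameter; bore straight, 49 mm wide, 99 mm deep. The upright end guide (steel, 50 mm wide, 10 mm thick, top 115 mm above the table) between it and the seat is driven by the nut: 16 mm clear of the plate's end when open, 2 mm when closed
- bore_right (a point): as bore_left, for the right tower at y = -231 mm
- base_plate: the pocket plate already on the seat of the lane in use (left or right), same shape as plate1; its underside is 12 mm above the table. It stays there. On top of every plate a raised pad, 49 x 115 x 6 mm, with the same corner cut, fits with 2.5 mm play all round into the 8 mm deep hollow skirt of the plate above: stacked plates rise 20 mm each and fit only one way round (same yaw)
- base_plate_corner (a point): middle of the cut-off corner of base_plate, at its (+22, +55, +20) mm
- plate1: loose pocket plate of grey plastic, 64 mm (its x) x 130 mm (its y), 26 mm high with the pad, 200 g, flat on the table at any yaw, may be absent. Origin at the centre of its underside, z up. One corner (+x, +y) is cut off at 45 degrees, 20 mm along each side. Upright flat sides up to 20 mm; pad and skirt as told under base_plate
- plate2: loose pocket plate like plate1, may be absent; origin at the centre of its underside
- plate3: loose pocket plate like plate1, may be absent; origin at the centre of its underside
- plate4: loose pocket plate like plate1, may be absent; origin at the centre of its underside
- plate1_corner (a point): middle of the cut-off corner of plate1, at its (+22, +55, +20) mm
- plate2_corner (a point): middle of the cut-off corner of plate2, at its (+22, +55, +20) mm
- plate3_corner (a point): middle of the cut-off corner of plate3, at its (+22, +55, +20) mm
- plate4_corner (a point): middle of the cut-off corner of plate4, at its (+22, +55, +20) mm
- cover: loose grey blanking cover (64 x 130 mm foot, 42 mm high plus a wire handle) on the seat of the lane that is not in use; origin at the centre of its underside
- key: T-handled steel socket key, 450 g, upright in its stand. Origin at the centre of the socket's open lower end, z up the shank. Socket 45 mm in diameter; hexagonal recess 33 mm across flats, 16 mm deep, flats facing the key's +-x; guide collar 42 mm in diameter 82 to 98 mm up; shank 16 mm; on top a flat-sided cross bar 110 mm long (key's x), 16 mm wide and high, its middle 168 mm above the origin
- stand: fixed key stand: an upright steel tube 72 mm in diameter and 70 mm high on a round foot 90 mm in diameter, bore 51 mm wide, its floor 8 mm above the table where the key's lower end rests; origin at the centre of its underside
- nut_left (a joint): angle of the nut in the left tower, rad: grows clockwise seen from above; 0 = end guide fully open, 3.3 = hard stop, end guide closed. Starts between 0 and 0.3. Stiff: about 0.2 N m to turn, stays where it is left
- nut_left_top (a point): centre of the top face of the left nut, 36 mm above the table, 76 mm below the bore's mouth; its frame turns with the nut. Hexagon 30 mm across flats, 22 mm high, flats facing its +-x (and every 60 degrees). A socket key fully on it rests with its lower end 20 mm above the table
- nut_right (a joint): as nut_left, for the right tower
- nut_right_top (a point): as nut_left_top, for the right tower
- dispenser: bystander: heavy black tape dispenser, 75 x 60 mm, 92 mm high
- tin1: bystander: black tin, 72 mm in diameter, 66 mm high
- tin2: bystander: black tin like tin1
- sleeve_box: bystander: black display box 60 x 120 x 70 mm
Mind the look-alikes: they are no part of the job. What is shaped like the plate1 but orange is not meant.

How it is judged (in metres and radians):
On the way, in this order (a step that is already met when the one before it is completed fails the run):
1. every loose plate is stacked on the plate in the lane in use, right way round, each skirt fully down over the plate below, and let go (horizontal distance between each of plate1, plate2, plate3, plate4 and base_plate below 0.012 m and horizontal distance between each of plate1_corner, plate2_corner, plate3_corner, plate4_corner and base_plate_corner below 0.016 m and angle between each of plate1, plate2, plate3, plate4's own z axis and vertical below 0.04 rad and (z of plate1 in the frame of base_plate between 0.017 and 0.023 m or z of plate1 in the frame of base_plate between 0.037 and 0.043 m or z of plate1 in the frame of base_plate between 0.057 and 0.063 m or z of plate1 in the frame of base_plate between 0.077 and 0.083 m) and (z of plate2 in the frame of base_plate between 0.017 and 0.023 m or z of plate2 in the frame of base_plate between 0.037 and 0.043 m or z of plate2 in the frame of base_plate between 0.057 and 0.063 m or z of plate2 in the frame of base_plate between 0.077 and 0.083 m) and (z of plate3 in the frame of base_plate between 0.017 and 0.023 m or z of plate3 in the frame of base_plate between 0.037 and 0.043 m or z of plate3 in the frame of base_plate between 0.057 and 0.063 m or z of plate3 in the frame of base_plate between 0.077 and 0.083 m) and (z of plate4 in the frame of base_plate between 0.017 and 0.023 m or z of plate4 in the frame of base_plate between 0.037 and 0.043 m or z of plate4 in the frame of base_plate between 0.057 and 0.063 m or z of plate4 in the frame of base_plate between 0.077 and 0.083 m) and contact force between the fingers and plate1 below 0.1 N and contact force between the fingers and plate2 below 0.1 N and contact force between the fingers and plate3 below 0.1 N and contact force between the fingers and plate4 below 0.1 N), for 0.3 s.
2. with the key fully down on the nut of the lane in use, that nut is turned clockwise to its stop (((y of base_plate in the frame of magazine above 0 m and (value of joint nut_left above 3.05 rad and horizontal distance between key and nut_left_top below 0.008 m and z of key in the frame of magazine below 0.026 m)) or (y of base_plate in the frame of magazine below 0 m and (value of joint nut_right above 3.05 rad and horizontal distance between key and nut_right_top below 0.008 m and z of key in the frame of magazine below 0.026 m)))), for 0.2 s.
At the end, for the whole second after the job is handed in: all plates form one stack on base_plate: within 12 mm, cut corners within 16 mm in plan, level to 0.04 rad, in whole 20 mm steps to 3 mm; nut of the lane in use past 3.05 rad; key upright (0.1 rad) within 10 mm of its stand's axis, down on its floor (6 mm); all at rest and let go (horizontal distance between each of plate1, plate2, plate3, plate4 and base_plate below 0.012 m and horizontal distance between each of plate1_corner, plate2_corner, plate3_corner, plate4_corner and base_plate_corner below 0.016 m and angle between each of plate1, plate2, plate3, plate4's own z axis and vertical below 0.04 rad and (z of plate1 in the frame of base_plate between 0.017 and 0.023 m or z of plate1 in the frame of base_plate between 0.037 and 0.043 m or z of plate1 in the frame of base_plate between 0.057 and 0.063 m or z of plate1 in the frame of base_plate between 0.077 and 0.083 m) and (z of plate2 in the frame of base_plate between 0.017 and 0.023 m or z of plate2 in the frame of base_plate between 0.037 and 0.043 m or z of plate2 in the frame of base_plate between 0.057 and 0.063 m or z of plate2 in the frame of base_plate between 0.077 and 0.083 m) and (z of plate3 in the frame of base_plate between 0.017 and 0.023 m or z of plate3 in the frame of base_plate between 0.037 and 0.043 m or z of plate3 in the frame of base_plate between 0.057 and 0.063 m or z of plate3 in the frame of base_plate between 0.077 and 0.083 m) and (z of plate4 in the frame of base_plate between 0.017 and 0.023 m or z of plate4 in the frame of base_plate between 0.037 and 0.043 m or z of plate4 in the frame of base_plate between 0.057 and 0.063 m or z of plate4 in the frame of base_plate between 0.077 and 0.083 m) and linear speed of each of plate1, plate2, plate3, plate4, key below 0.02 m/s and ((y of base_plate in the frame of magazine above 0 m and value of joint nut_left above 3.05 rad) or (y of base_plate in the frame of magazine below 0 m and value of joint nut_right above 3.05 rad)) and horizontal distance between key and stand below 0.01 m and z of key in the frame of stand below 0.014 m and angle between key's own z axis and vertical below 0.1 rad); the robot touches nothing.
It fails at once if the plate already on the seat is taken off it (moved by more than 20 mm) (distance of base_plate from where it was at the start of the episode above 0.02 m).
It fails at once if the cover of the other lane is moved by more than 20 mm (distance of cover from where it was at the start of the episode above 0.02 m).
It fails at once if the nut of the covered lane is turned (past 0.6 rad) ((y of base_plate in the frame of magazine above 0 m and value of joint nut_right above 0.6 rad) or (y of base_plate in the frame of magazine below 0 m and value of joint nut_left above 0.6 rad)).
It fails at once if a bystander (tape dispenser, tins, display box) is moved by more than 40 mm (distance of any of dispenser, tin1, tin2, sleeve_box from where it was at the start of the episode above 0.04 m).
Of plate1, plate2, plate3, plate4 only 2 to 4 are there at a start; the rules pass over those that are not, and their reading is None.
At some moment in a run one of plate1, plate2, plate3, plate4 may be knocked a few centimetres aside while the robot is not near it.
It also fails if it takes over 210 s, if anything falls off the work surface, if the arm or the gripper's body presses on something with over 40 N, if the wrist force passes 120 N, or if a joint passes its speed limit or range.

## Robot

A 6-joint arm with a two-finger parallel gripper is mounted at the origin on the work surface. World frame = base frame: x ahead of the robot, y to its left, z up, the work surface at z = 0. Lengths are in mm, angles in rad, forces in N, time in s.
With the tool pointing down it reaches from about 350 to 975 mm from the base axis. Payload 7.1 kg.
Tool frame: the origin (TCP) lies between the finger pads; the fingertips stand 17 mm ahead of it and the grasp point (between the pads) lies 2 mm behind it (tip_reach is the y of the fingertips in the tool frame, in mm); y points along the fingers, x is the direction in which the jaws open and shut, and the axes are right-handed (so a half turn about y gives the same grasp; the last joint's range is limited). The gripper opens to 88 mm and grips with 3 to 60 N. Pads are 20 mm wide; open, the fingers measure 115 mm over their backs; the gripper's body (75 mm by 178 mm) begins 61 mm behind the grasp point.
Start: joints at [-0.019, 0.423, 1.63, -0, 1.089, -0.019], TCP at [624.984, 0.026, 239.675] pointing down, gripper open.
Joint ranges: [-3, 3], [-0.9, 2.11], [0.09, 2.58], [-1.31, 4.45], [0.11, 2.69], [-2.54, 2.54]. Speed limits (rad/s): [2.39, 2.39, 3.01, 3.14, 3.14, 3.14].

## Interface

Orientations are given as a rotation vector (axis times angle).
In Python, from workcell import get_obs, get_image, camera_model, close_job, silhouettes, tip_of, tip_reach gives the robot as it stands. The module is installed in compiled form; this text tells all that it offers.
- The arm moves only by the tool arm_command, never from a script. Its argument "targets" is a list of rows, each a list of 4 numbers: the shift along the tool's x, y, z in mm, then the turn about the tool's y in rad. A call has 1 to 20 rows; each row shifts and turns the commanded pose from where the row before left it, along the tool's axes as they then stand; what a row does not reach is not made up. A row lasts 1/12 s, in which the tool goes at most 41.7 mm and 7.16 degrees, less where a joint would pass 70% of its speed; a pose out of reach is approached as far as the arm can. A call is refused whole if a number of a shift passes 41.7 or a number of a turn 0.125, either way. A call with a gripper value outside its range is refused whole. "gripper" is the opening in per cent of the stroke, from 0 (shut) to 100 (fully open), set as the call begins (left out, the last holds). The fingers move at their own pace and stop on an object; the grip force is fixed at half the most. Time passes only in rows, so rows that do not move let the fingers close. It gives the time, the measured TCP pose, the force and the opening at its end, in the units of the state.
- get_obs(): the state, without advancing time (a new reading comes with each control period).
- get_image(name): name is "scene" or "side" or "wrist"; returns the picture (420x560x3 uint8, blue, green, red); there is no depth.
- camera_model(name): a dict with "mtx" (3x3 intrinsics, pixels), "position" and "orientation" of the camera in the world. Camera axes: x right, y up, looking along -z (the intrinsics and any distortion apply to the point x, -y, -z); pixel columns grow to the right and rows downward; lengths in mm; the calibration is good to about 2 mm. A picture is of the moment at which its call begins: read the wrist's pose just before it. camera_model takes no time and is no camera call; for the wrist camera it gives the pose at the moment of the call.
- close_job(): hands the job in, once; it reports no verdict.
Trained networks look in the newest picture that a camera, given by its name, has taken for a name from the list of things; names that differ only in an ending like _2 or _b are one class to them, and where a whole thing is asked for, a point or a joint stands for the part that bears it (a point fixed in the world has none). Each returns a list of dicts, best first, with "conf" (0 to 1); they miss things now and then, are a little off and sometimes report something else, mostly with a low value. They report only what shows in the picture. A call takes as long as a camera call. They do not tell look-alikes from the thing itself.
- silhouettes(camera, thing): "pixels" (420x560 bool, what is visible of it) and "at" ([column, row] in pixels, amid what is visible of it).
- tip_of(camera, thing): "at" ([column, row] in pixels: a listed point, or the origin of a listed thing).
The state is a dict: "t": time; "qpos": joint angles; "qvel": joint speeds; "joint_torque": joint torques, N m; "ee_pos": TCP position; "orientation": TCP orientation; "ft_force": force on the tool from outside, world axes, zero at the start; "moment": the same for the moment, N m; "width": finger opening in mm.
Only numpy, scipy, OpenCV 4.12 (cv2) and the standard library are available. Lean on these libraries where they do the work, as an engineer would, in place of code of your own. Each camera call takes 0.05 s, during which the arm holds its last target. There are 200 camera calls.

## Working session

There is one attempt and no reset: what is moved stays moved. The work goes in short steps, Python scripts to look and compute and a tool call to move; the robot and the scene stay as the last step left them, time stands still between calls to the robot, and variables do not carry over. Pictures are saved under pics/ and viewed, about 12 in all and at most 16, crops included, and the job is handed in when it is done.

Besides the shell and the picture viewer there is one more tool, called after "Call:" as name(argument=value, ...), one argument or row to a line, values as JSON. arm_command: Moves the arm, as the interface text tells. Its arguments: {"type":"object","properties":{"targets":{"type":"array","items":{"type":"array","items":{"type":"number"}}},"gripper":{"type":"number"}},"required":["targets"]}

```bash
mkdir -p pics; cat > h.py <<'E'
import numpy as np, cv2
from scipy.spatial.transform import Rotation as R
from workcell import *
def cam(n):
    c=camera_model(n); o=np.array(c["orientation"],float)
    M=R.from_rotvec(o).as_matrix() if o.shape==(3,) else (R.from_quat(o).as_matrix() if o.shape==(4,) else o)
    return np.array(c["mtx"]),np.array(c["position"]),M,c
def ray(n,px,z,C=None):
    K,p,M,c=C or cam(n); d=np.linalg.inv(K)@[px[0],px[1],1]; d=M@[d[0],-d[1],-d[2]]
    return p+d*(z-p[2])/d[2]
def proj(n,P,C=None):
    K,p,M,c=C or cam(n); q=M.T@(np.array(P)-p); q=K@[q[0],-q[1],-q[2]]; return q[:2]/q[2]
E
python3 - <<'E'
from h import *
print(get_obs())
for n in("scene","side","wrist"):
    c=camera_model(n); print(n,c); cv2.imwrite(f"pics/{n}0.png",get_image(n))
for n in("scene","side"):
    for t in("magazine","base_plate","plate1","cover","key","stand","base_plate_corner","plate1_corner","bore_left","bore_right"):
        print(n,t,[(round(d["conf"],2),np.round(d["at"]).tolist()) for d in tip_of(n,t)])
E
```

```text
{'t': 0.0, 'qpos': array([-1.89909779e-02,  4.23825152e-01,  1.63068717e+00,  7.15898683e-06,
        1.08858031e+00, -1.89917641e-02]), 'qvel': array([-0.00070601, -0.00099136, -0.00176224,  0.00128519,  0.00136681,
        0.00125842]), 'joint_torque': array([ 1.28069914e-03, -5.44622147e+01, -2.73670936e+01,  6.42951974e-02,
        2.27214623e-02, -1.51321510e-04]), 'ee_pos': array([6.24475149e+02, 4.31830355e-02, 2.38912577e+02]), 'orientation': array([-1.57076118e+00,  1.17975948e-03,  1.17577205e-03]), 'ft_force': array([-0.2227657 , -0.70315072,  0.49931883]), 'moment': array([-0.00876313,  0.04118893, -0.03578534]), 'width': 87.67756472385727}
scene {'mtx': array([[500.07934013,   0.        , 281.61735634],
       [  0.        , 500.07934013, 218.51071759],
       [  0.        ,   0.        ,   1.        ]]), 'position': array([1341.21874818,  191.71348238, 1103.00772317]), 'orientation': array([0.47944577, 0.63549309, 1.7201607 ])}
side {'mtx': array([[501.24441907,   0.        , 290.61720586],
       [  0.        , 501.24441907, 206.17521304],
       [  0.        ,   0.   
[... 886 characters left out ...]
8.0]), (0.58, [442.0, 252.0]), (0.22, [209.0, 179.0])]
scene plate1_corner [(0.85, [184.0, 142.0]), (0.59, [210.0, 180.0])]
scene bore_left [(0.86, [369.0, 250.0])]
scene bore_right [(0.87, [182.0, 230.0])]
side magazine []
side base_plate [(0.57, [266.0, 201.0])]
side plate1 [(0.96, [329.0, 177.0]), (0.87, [384.0, 160.0]), (0.75, [303.0, 314.0]), (0.17, [269.0, 146.0])]
side cover [(0.94, [253.0, 247.0]), (0.66, [320.0, 137.0])]
side key [(0.79, [276.0, 366.0])]
side stand [(0.96, [274.0, 367.0])]
side base_plate_corner [(0.55, [258.0, 206.0])]
side plate1_corner [(0.79, [349.0, 171.0]), (0.75, [396.0, 150.0])]
side bore_left [(0.87, [245.0, 267.0])]
side bore_right [(0.61, [272.0, 147.0])]
```

View pics/scene0.png

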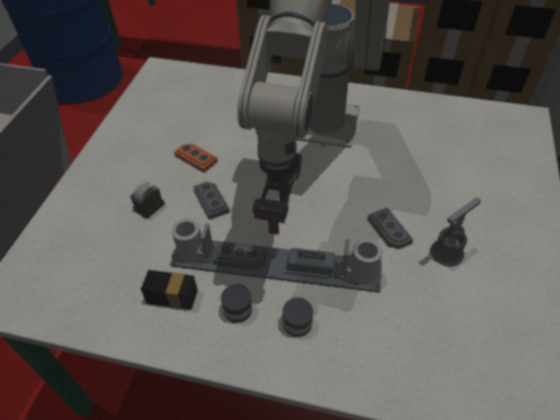

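View pics/side0.png

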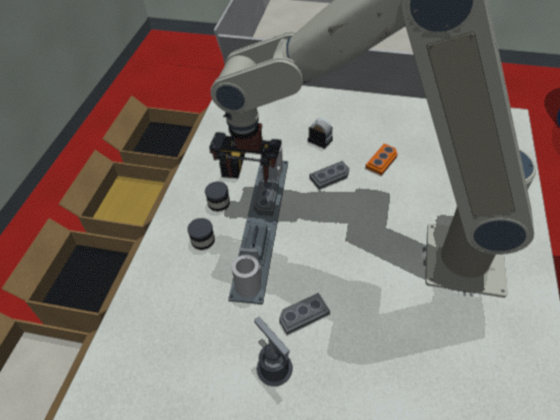

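```bash
python3 - <<'E'
from h import *
for n,px,z in[("scene",(241,259),12),("side",(266,201),12),("scene",(258,258),32),("side",(258,206),32),("scene",(369,250),112),("scene",(182,230),112),("side",(245,267),112),("side",(272,147),112),("scene",(444,252),0),("side",(274,367),0),("scene",(449,251),8),("side",(276,366),8)]+[("scene",p,0) for p in((386,229),(210,204),(191,162),(295,328))]+[("side",p,0) for p in((329,177),(384,160),(303,314),(269,146))]:
    print(n,px,z,ray(n,px,z).round(0)[:2])
for n,px in(("scene",(184,142)),("scene",(210,180)),("side",(349,171)),("side",(396,150))): print("corner",n,px,ray(n,px,20).round(0)[:2])
E
```

```text
scene (241, 259) 12 [ 620. -111.]
side (266, 201) 12 [ 612. -101.]
scene (258, 258) 32 [620. -63.]
side (258, 206) 32 [626. -59.]
scene (369, 250) 112 [590. 215.]
scene (182, 230) 112 [ 633. -255.]
side (245, 267) 112 [587. 219.]
side (272, 147) 112 [ 621. -245.]
scene (444, 252) 0 [466. 416.]
side (274, 367) 0 [469. 422.]
scene (449, 251) 8 [466. 427.]
side (276, 366) 8 [463. 422.]
scene (386, 229) 0 [421. 255.]
scene (210, 204) 0 [ 442. -260.]
scene (191, 162) 0 [ 285. -377.]
scene (295, 328) 0 [779.  72.]
side (329, 177) 0 [ 433. -254.]
side (384, 160) 0 [ 260. -369.]
side (303, 314) 0 [425. 264.]
side (269, 146) 0 [ 665. -367.]
corner scene (184, 142) [ 221. -422.]
corner scene (210, 180) [ 366. -283.]
corner side (349, 171) [ 370. -274.]
corner side (396, 150) [ 224. -405.]
```

Scene/side show: the lane in use is the right one, with a grey plate at scene (241,259). The left lane has the cover at (314,266). The look-alikes for "loose plate" are:
- grey plate at scene (210,197)
- grey plate at scene (389,227)
- orange one at (196,157), a decoy
- base plate (241,259), already seated
- cover (314,266)

I choose the two grey ones. The key is at (450,245). I'll move over the first grey plate to look closely.

Call:
arm_command(
  targets=[
    [-18, 0, -24, 0],
    [-18, 0, -24, 0],
    [-18, 0, -24, 0],
    [-18, 0, -24, 0],
    [-18, 0, -24, 0],
    [-18, 0, -24, 0],
    [-18, 0, -24, 0],
    [-18, 0, -24, 0],
    [-18, 0, -24, 0],
    [-18, 0, -24, 0],
    [0, 0, 0, 0],
    [0, 0, 0, 0],
    [0, 0, 0, 0],
  ],
  gripper=100,
)

```text
t: 2.23
ee_pos: [445.3, -239.8, 239.8]
orientation: [-1.571, 0.0, -0.001]
ft_force: [0.5, -0.7, 0.4]
width: 87.8
```

```bash
cat >> h.py <<'E'
def look(n="wrist",things=(("base_plate",12),("base_plate_corner",32),("plate1",0),("plate1_corner",20),("bore_left",112),("bore_right",112),("nut_right_top",36),("stand",0),("key",8),("cover",12),("magazine",0)),name=None):
    C=cam(n); o=get_obs(); im=get_image(n)
    if name: cv2.imwrite(f"pics/{name}.png",im)
    print("t",round(o["t"],2),"tcp",o["ee_pos"].round(1),"ori",o["orientation"].round(4),"q6",o["qpos"].round(2),"F",o["ft_force"].round(1),"w",round(o["width"],1))
    for t,z in things:
        print(n,t,[(round(d["conf"],2),np.round(d["at"],1).tolist(),ray(n,d["at"],z,C)[:2].round(1).tolist()) for d in tip_of(n,t)])
    return C,im
E
python3 -c "
from h import *
print(len(cam('wrist')[3]))
look(name='w1')"
```

```text
3
t 2.23 tcp [ 445.3 -239.8  239.8] ori [-1.5707e+00  2.0000e-04 -1.0000e-03] q6 [-0.52  0.25  1.89  0.    1.   -0.52] F [ 0.5 -0.7  0.4] w 87.8
wrist base_plate [(0.78, [423.3, 77.4], [611.5, -113.0])]
wrist base_plate_corner [(0.93, [460.4, 14.4], [634.0, -55.3])]
wrist plate1 [(0.57, [152.2, 275.5], [266.7, -369.0])]
wrist plate1_corner [(0.72, [219.5, 217.7], [369.6, -278.7])]
wrist bore_left []
wrist bore_right [(0.93, [470.8, 210.7], [625.5, -245.3])]
wrist nut_right_top []
wrist stand []
wrist key []
wrist cover []
wrist magazine []
```

View pics/w1.png

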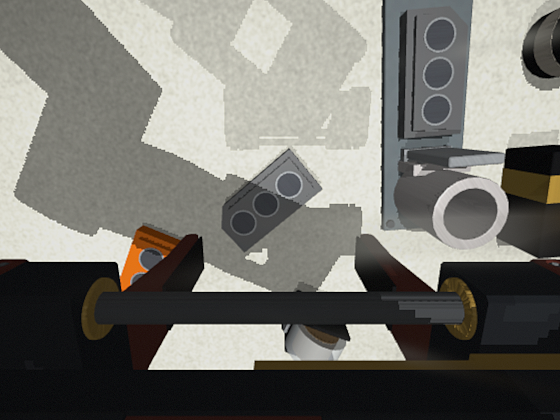

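Wrist view (picture 3): the grey plate is at (272,200) with its cut corner at the left (222,220). The orange decoy is at (150,260). The base plate is at (432,72) with its cut at upper right, and the bore is at (471,211). Next I'll fit poses with the projected plate model.

```bash
cat >> h.py <<'E'
from scipy.optimize import minimize
def poly(w,l,c,z):
    a,b=w/2,l/2
    return np.array([[-a,-b,z],[a,-b,z],[a,b-c,z],[a-c,b,z],[-a,b,z]])
PL=np.vstack([poly(64,130,20,0),poly(64,130,20,20),poly(49,115,20,26)])
def render(C,x,y,yaw,z0,n):
    c,s=np.cos(yaw),np.sin(yaw); P=PL@np.array([[c,s,0],[-s,c,0],[0,0,1]])+[x,y,z0]
    K,p,M,_=C; q=(P-p)@M; u=(K@np.c_[q[:,0],-q[:,1],-q[:,2]].T); u=(u[:2]/u[2]).T
    m=np.zeros((840,1120),np.uint8); h=cv2.convexHull(((u*2+.5)*16).astype(np.int32).reshape(-1,1,2))
    cv2.fillPoly(m,[h],255,shift=4); return cv2.resize(m,(560,420),interpolation=cv2.INTER_AREA)/255.
def fit(C,mask,x,y,z0,yaws,ign=None):
    m=mask.astype(float); best=None
    f=lambda v:1-(lambda r:np.minimum(r,m).sum()/np.maximum(r,m).sum())(render(C,x+v[0],y+v[1],v[2]/50,z0,0)*(1 if ign is None else ~ign))
    for y0 in yaws:
        r=minimize(f,[0,0,y0*50],method="Nelder-Mead",options=dict(initial_simplex=np.array([[0,0,y0*50],[12,0,y0*50],[0,12,y0*50],[0,0,y0*50+12]]),xatol=.05,fatol=1e-5,maxiter=200))
        if best is None or r.fun<best.fun: best=r
        print("   yaw0 %.2f iou %.3f -> %.1f %.1f %.3f"%(y0,1-r.fun,x+r.x[0],y+r.x[1],r.x[2]/50))
    return x+best.x[0],y+best.x[1],best.x[2]/50
def find(n,thing,x,y,z0,yaws,C):
    u=proj(n,[x,y,z0+13],C)
    S=[s for s in silhouettes(n,thing) if np.hypot(*(np.array(s["at"])-u))<45]
    if not S: print("none",thing); return
    print(thing,n,"conf",S[0]["conf"],S[0]["at"]); return fit(C,S[0]["pixels"],x,y,z0,yaws)
E
python3 - <<'E'
from h import *
C=cam("wrist"); get_image("wrist")
find("wrist","plate1",430,-252,0,[2.3,-.9,2.6,2.0],C)
find("wrist","base_plate",615,-110,12,[.08,.08+np.pi],C)
print([ (s["conf"],s["at"]) for s in silhouettes("wrist","bore_right")])
S=silhouettes("wrist","bore_right")
look("scene",(("plate1",0),))
get_image("side"); C=cam("side")
find("side","plate1",432,-254,0,[2.3,-.9],C)
find("side","plate1",424,260,0,[1,2,3,4,5,6],C)
C=cam("scene")
find("scene","plate1",424,260,0,[1,2,3,4,5,6],C)
print([(round(d["conf"],2),d["at"].tolist() if hasattr(d["at"],"tolist") else d["at"]) for d in silhouettes("scene","plate1")])
E
```

```text
none plate1
base_plate wrist conf 0.87 [430.0, 69.1]
   yaw0 0.08 iou 0.985 -> 614.2 -113.5 0.077
   yaw0 3.22 iou 0.943 -> 614.4 -114.0 3.220
[(0.91, [433.0, 174.0])]
t 3.08 tcp [ 445.  -240.   239.7] ori [-1.5708e+00  0.0000e+00 -1.0000e-04] q6 [-0.52  0.25  1.89 -0.    1.   -0.52] F [ 0.  -0.3  1. ] w 87.8
scene plate1 [(0.96, [211.7, 202.5], [435.2, -257.0]), (0.91, [192.8, 160.8], [278.9, -373.5]), (0.79, [388.3, 232.8], [433.5, 262.5])]
plate1 side conf 0.93 [329.7, 176.1]
   yaw0 2.30 iou 0.949 -> 429.8 -255.0 2.251
   yaw0 -0.90 iou 0.890 -> 431.7 -254.5 -0.892
plate1 side conf 0.79 [303.5, 311.8]
   yaw0 1.00 iou 0.912 -> 424.8 267.7 2.244
   yaw0 2.00 iou 0.912 -> 424.7 267.6 2.247
   yaw0 3.00 iou 0.912 -> 424.9 267.6 2.247
   yaw0 4.00 iou 0.949 -> 425.9 268.3 5.404
   yaw0 5.00 iou 0.948 -> 426.1 267.7 5.370
   yaw0 6.00 iou 0.954 -> 425.3 267.6 5.393
plate1 scene conf 0.91 [389.2, 231.0]
   yaw0 1.00 iou 0.928 -> 426.1 262.2 2.225
   yaw0 2.00 iou 0.928 -> 425.7 262.3 2.222
   yaw0 3.00 iou 0.931 -> 425.4 262.0 2.224
   yaw0 4.00 iou 0.958 -> 426.5 262.8 5.368
   yaw0 5.00 iou 0.959 -> 426.6 262.5 5.367
   yaw0 6.00 iou 0.959 -> 426.2 262.2 5.364
[(0.91, [389.2, 231.0]), (0.7, [211.3, 198.7]), (0.58, [187.4, 158.4])]
```

Call:
arm_command(
  targets=[
    [-15, 0, -15, 0],
    [0, 0, 0, 0.112],
    [0, 0, 0, 0.112],
    [0, 0, 0, 0.112],
    [0, 0, 0, 0.112],
    [0, 0, 0, 0.112],
    [0, 0, 0, 0.112],
    [0, 0, 0, 0.112],
    [0, 0, 0, 0.112],
    [0, 0, 0, 0],
    [0, 0, 0, 0],
    [0, 0, 0, 0],
  ],
)

```text
t: 4.43
ee_pos: [430.0, -255.0, 239.7]
orientation: [-1.456, 0.697, -0.697]
ft_force: [-0.1, 0.2, -0.0]
width: 87.8
```

```bash
python3 - <<'E'
from h import *
C,im=look(things=(("plate1",0),("plate1_corner",20),("base_plate",12)),name="w2")
find("wrist","plate1",430,-255,0,[2.25,-.9],C)
get_image("side");find("side","plate1",430,-255,0,[2.25,-.9],cam("side"))
get_image("scene");find("scene","plate1",430,-255,0,[2.25,-.9],cam("scene"))
E
```

```text
t 4.43 tcp [ 430.  -255.   239.7] ori [-1.4561  0.6969 -0.6969] q6 [-0.56  0.24  1.9  -0.    1.    0.33] F [-0.1  0.2 -0. ] w 87.8
wrist plate1 [(0.97, [267.5, 317.9], [265.2, -365.7]), (0.82, [284.3, 186.7], [431.5, -262.3])]
wrist plate1_corner [(0.83, [272.4, 363.5], [221.7, -409.9]), (0.72, [263.9, 234.6], [369.3, -278.5]), (0.65, [282.1, 187.4], [431.8, -258.1])]
wrist base_plate []
plate1 wrist conf 0.59 [280.9, 185.8]
   yaw0 2.25 iou 0.986 -> 427.4 -259.2 2.271
   yaw0 -0.90 iou 0.941 -> 428.2 -258.9 -0.878
plate1 side conf 0.82 [326.3, 176.1]
   yaw0 2.25 iou 0.951 -> 429.9 -255.8 2.297
   yaw0 -0.90 iou 0.882 -> 431.7 -254.5 -0.868
plate1 scene conf 0.79 [211.4, 201.1]
   yaw0 2.25 iou 0.961 -> 430.3 -260.1 2.257
   yaw0 -0.90 iou 0.924 -> 431.4 -259.1 -0.893
```

View pics/w2.png

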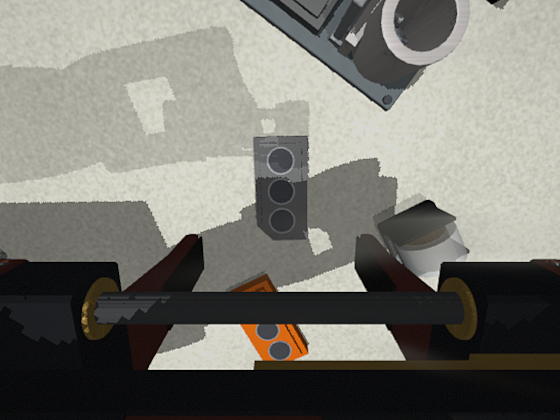

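Picture 4: the plate is centred at (281,187) with its cut at lower left, aligned with the jaws, and the orange decoy is at (270,325). Descending and gripping.

Call:
arm_command(
  targets=[
    [1.6, 20, -4.4, -0.025],
    [0, 40, 0, 0],
    [0, 40, 0, 0],
    [0, 40, 0, 0],
    [0, 40, 0, 0],
    [0, 25, 0, 0],
    [0, 14, 0, 0],
    [0, 0, 0, 0],
    [0, 0, 0, 0],
    [0, 0, 0, 0],
  ],
)

```text
t: 5.72
ee_pos: [427.7, -259.1, 20.5]
orientation: [-1.462, 0.68, -0.68]
ft_force: [-0.3, 0.7, -0.3]
width: 87.9
```

Call:
arm_command(
  targets=[
    [0, 0, 0, 0],
    [0, 0, 0, 0],
    [0, 0, 0, 0],
    [0, 0, 0, 0],
    [0, 0, 0, 0],
    [0, 0, 0, 0],
    [0, 0, 0, 0],
    [0, 0, 0, 0],
    [0, 0, 0, 0],
    [0, 0, 0, 0],
  ],
  gripper=0,
)

```text
t: 6.55
ee_pos: [427.8, -259.1, 21.0]
orientation: [-1.462, 0.68, -0.681]
ft_force: [-0.2, -0.3, 4.7]
width: 63.8
```

Call:
arm_command(
  targets=[
    [0, -20, 0, 0],
    [0, -40, 0, 0],
    [0, -40, 0, 0],
    [0, 0, 0, 0.117],
    [0, 0, 0, 0.117],
    [0, 0, 0, 0.117],
    [0, 0, 0, 0.117],
    [0, 0, 0, 0.117],
    [0, 0, 0, 0.117],
    [0, 0, 0, 0.117],
    [0, 0, 0, 0.117],
    [0, 0, 0, 0.117],
    [0, 0, 0, 0.117],
    [0, 0, 0, 0.117],
    [0, 0, 0, 0.117],
    [0, 0, 0, 0],
    [0, 35, 0, 0],
    [0, 35, 0, 0],
    [0, 18, 0, 0],
    [0, 0, 0, 0],
  ],
)

```text
t: 8.22
ee_pos: [425.0, -257.3, 29.2]
orientation: [-0.796, 1.711, -1.699]
ft_force: [-0.6, 0.6, -1.8]
width: 63.7
```

Call:
arm_command(
  targets=[
    [0, 4, 0, 0],
    [0, 4, 0, 0],
    [0, 3, 0, 0],
    [0, 0, 0, 0],
    [0, 0, 0, 0],
  ],
)

```text
t: 8.63
ee_pos: [428.0, -259.3, 22.4]
orientation: [-0.789, 1.705, -1.707]
ft_force: [-1.0, -1.0, -1.8]
width: 63.5
```

Call:
arm_command(
  targets=[
    [0, 1, 0, 0],
    [0, 1, 0, 0],
    [0, 0, 0, 0],
    [0, 0, 0, 0],
  ],
)

```text
t: 8.97
ee_pos: [428.0, -259.3, 21.0]
orientation: [-0.789, 1.705, -1.707]
ft_force: [-1.1, 2.1, 11.0]
width: 63.7
```

Call:
arm_command(
  targets=[
    [0, 0, 0, 0],
    [0, 0, 0, 0],
    [0, 0, 0, 0],
    [0, 0, 0, 0],
    [0, 0, 0, 0],
    [0, -20, 0, 0],
    [0, -40, 0, 0],
    [0, -40, 0, 0],
    [0, -40, 0, 0],
    [0, -40, 0, 0],
    [0, -40, 0, -0.12],
    [0, 0, 0, -0.12],
    [0, 0, 0, -0.12],
    [0, 0, 0, -0.12],
    [0, 0, 0, -0.12],
    [0, 0, 0, -0.12],
    [0, 0, 0, -0.12],
    [0, 0, 0, -0.12],
    [0, 0, 0, -0.12],
    [0, 0, 0, -0.12],
  ],
  gripper=100,
)

```text
t: 10.63
ee_pos: [427.4, -258.9, 239.5]
orientation: [-1.406, 0.833, -0.832]
ft_force: [-0.1, 0.7, 1.2]
width: 87.9
```

Call:
arm_command(
  targets=[
    [0, 0, 0, -0.12],
    [0, 0, 0, -0.12],
    [0, 0, 0, -0.12],
    [0, 0, 0, -0.12],
    [0, 0, 0, -0.12],
    [0, 0, 0, -0.12],
    [0, 0, 0, -0.12],
    [0, 0, 0, -0.12],
    [0, 0, 0, -0.12],
    [0, 0, 0, -0.12],
    [0, 0, 0, -0.12],
    [0, 0, 0, -0.12],
    [0, 0, 0, -0.12],
    [0, 0, 0, -0.12],
    [0, 0, 0, -0.12],
    [0, 0, 0, -0.12],
    [0, 0, 0, 0],
    [0, 0, 0, 0],
  ],
)

```text
t: 12.13
ee_pos: [427.4, -258.9, 239.5]
orientation: [-1.469, -0.657, 0.657]
ft_force: [-0.6, -0.1, -0.2]
width: 88.1
```

```bash
python3 - <<'E'
from h import *
C,im=look(things=(("plate1",0),("plate1_corner",20),("bore_right",112),("base_plate_corner",32)),name="w3")
p=find("wrist","plate1",428,-259,0,[.87,.87+3.14],C)
find("wrist","base_plate",614,-113,12,[.077],C)
E
```

```text
t 12.13 tcp [ 427.4 -258.9  239.5] ori [-1.4687 -0.6571  0.6573] q6 [-0.57  0.24  1.9   0.    1.   -1.41] F [-0.6 -0.1 -0.2] w 88.1
wrist plate1 [(0.68, [282.4, 185.1], [430.4, -256.0]), (0.68, [129.8, 146.7], [266.0, -366.3]), (0.43, [221.0, 298.1], [494.3, -430.7])]
wrist plate1_corner [(0.97, [72.9, 146.4], [226.3, -408.6])]
wrist bore_right []
wrist base_plate_corner [(0.89, [514.7, 203.4], [629.8, -58.2])]
plate1 wrist conf 0.67 [276.3, 187.3]
   yaw0 0.87 iou 0.977 -> 428.4 -260.7 0.867
   yaw0 4.01 iou 0.934 -> 429.0 -261.6 4.015
base_plate wrist conf 0.82 [468.6, 218.0]
   yaw0 0.08 iou 0.961 -> 614.7 -113.6 0.072
```

Call:
arm_command(
  targets=[
    [-0.5, 20, -1, -0.022],
    [0, 40, 0, 0],
    [0, 40, 0, 0],
    [0, 40, 0, 0],
    [0, 40, 0, 0],
    [0, 25, 0, 0],
    [0, 14, 0, 0],
    [0, 0, 0, 0],
    [0, 0, 0, 0],
    [0, 0, 0, 0],
  ],
)

```text
t: 13.32
ee_pos: [428.1, -260.1, 20.6]
orientation: [-1.463, -0.677, 0.677]
ft_force: [0.1, -0.6, 1.1]
width: 88.2
```

Call:
arm_command(
  targets=[
    [0, 0, 0, 0],
    [0, 0, 0, 0],
    [0, 0, 0, 0],
    [0, 0, 0, 0],
    [0, 0, 0, 0],
    [0, 0, 0, 0],
    [0, 0, 0, 0],
    [0, -20, 0, 0],
    [0, -40, 0, 0],
    [0, -40, 0, 0],
    [0, -40, 0, 0],
    [0, 0, 0, 0.112],
    [0, 0, 0, 0.113],
    [0, 0, 0, 0.113],
    [0, 0, 0, 0.113],
    [0, 0, 0, 0.113],
    [0, 0, 0, 0.113],
    [0, 0, 0, 0.113],
    [0, 0, 0, 0],
    [0, 0, 0, 0],
  ],
  gripper=0,
)

```text
t: 14.98
ee_pos: [427.6, -259.8, 160.3]
orientation: [-1.569, -0.063, 0.064]
ft_force: [-0.7, 0.2, -0.9]
width: 63.8
```

```bash
python3 - <<'E'
from h import *
C,im=look(things=(("plate1",120),("bore_right",112),("base_plate_corner",32)),name="w4")
o=get_obs();M=R.from_rotvec(o["orientation"]).as_matrix();print("tool yaw",np.arctan2(M[1,0],M[0,0]))
find("wrist","base_plate",614,-113,12,[.077],C)
find("scene","base_plate",614,-113,12,[.077],cam("scene"))
E
```

```text
t 14.98 tcp [ 427.6 -259.8  160.3] ori [-1.5695 -0.0626  0.0637] q6 [-0.57  0.36  1.96 -0.    0.82 -0.65] F [-0.7  0.2 -0.9] w 63.8
wrist plate1 [(0.89, [278.8, 248.5], [427.4, -267.3])]
wrist bore_right []
wrist base_plate_corner []
tool yaw 0.07893698319501782
base_plate wrist conf 0.75 [510.7, 64.1]
   yaw0 0.08 iou 0.993 -> 614.5 -112.8 0.083
base_plate scene conf 0.87 [239.0, 257.8]
   yaw0 0.08 iou 0.945 -> 615.2 -114.1 0.082
```

View pics/w4.png

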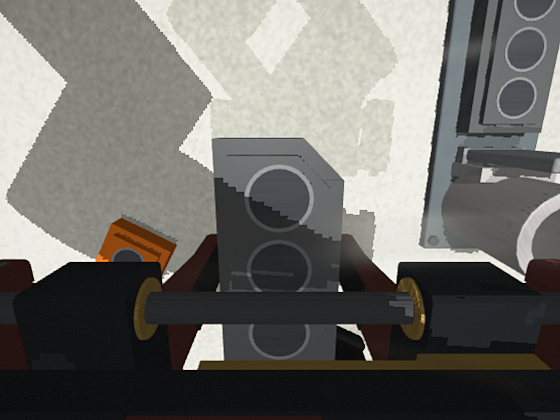

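Picture 5: the held plate's far edge is at row 138 (cols 213–302), with the cut at upper right as on the base plate. I'll compute the offset of the plate in the hand from that edge.

```bash
python3 - <<'E'
from h import *
C=cam("wrist");o=get_obs();M=R.from_rotvec(o["orientation"]).as_matrix();t=o["ee_pos"]
for px in((230,138),(255,138),(285,138),(213,140),(344,181),(344,230)):
    print(px,(M.T@(ray("wrist",px,t[2]-.8,C)-t)).round(1))
ang=M
# fit with silhouette: rows<240 only
S=silhouettes("wrist","plate1"); 
for s in S[:2]:
    m=s["pixels"]; ign=np.zeros_like(m); ign[225:]=True
    print(s["conf"],s["at"]); p=fit(C,m&~ign,t[0],t[1],t[2]-20.6,[.079],ign)
    print("tool-frame offset",(M.T@np.array([p[0]-t[0],p[1]-t[1],0])).round(1))
E
```

```text
(230, 138) [-23.8   0.8  64.8]
(255, 138) [-12.    0.8  64.8]
(285, 138) [ 2.2  0.8 64.7]
(213, 140) [-31.9   0.8  63.8]
(344, 181) [31.3  0.8 44.1]
(344, 230) [32.7  0.8 18.8]
0.77 [276.2, 230.4]
   yaw0 0.08 iou 0.990 -> 427.2 -260.6 0.080
tool-frame offset [-0.8  0.  -0.5]
0.74 [132.7, 249.3]
   yaw0 0.08 iou 0.000 -> 427.9 -260.0 0.079
tool-frame offset [0. 0. 0.]
```

Call:
arm_command(
  targets=[
    [28, 0, 18.8, 0],
    [28, 0, 18.8, 0],
    [28, 0, 18.8, 0],
    [28, 0, 18.8, 0],
    [28, 0, 18.8, 0],
    [28, 0, 18.8, 0],
    [28, 0, 18.8, 0],
    [1.9, 0, 0, 0],
    [0, 30, 0, 0],
    [0, 30, 0, 0],
    [0, 30, 0, 0],
    [0, 0, 0, 0],
    [0, 0, 0, 0],
    [0, 0, 0, 0],
  ],
)

```text
t: 16.5
ee_pos: [615.8, -113.9, 71.9]
orientation: [-1.57, -0.061, 0.06]
ft_force: [-0.0, -0.3, -1.1]
width: 63.7
```

```bash
python3 - <<'E'
from h import *
C,im=look(things=(),name="w5")
o=get_obs();M=R.from_rotvec(o["orientation"]).as_matrix();print("tool yaw",np.arctan2(M[1,0],M[0,0]))
E
```

```text
t 16.5 tcp [ 615.8 -113.9   71.9] ori [-1.5703 -0.0614  0.0595] q6 [-0.2   0.64  1.71 -0.    0.78 -0.28] F [-0.  -0.3 -1.1] w 63.7
tool yaw 0.0769521366458307
```

View pics/w5.png

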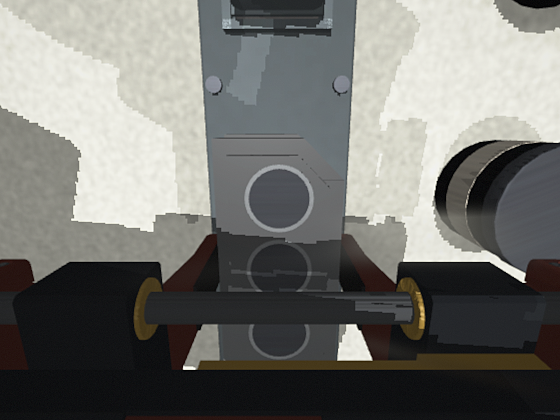

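Picture 6: the held plate is over the base plate, with slab edges at cols ~206/351 and the plate at 213–344. A small lateral correction from the slab midline, then lower.

```bash
python3 - <<'E'
from h import *
C=cam("wrist");o=get_obs();M=R.from_rotvec(o["orientation"]).as_matrix();t=o["ee_pos"];print(t)
g=cv2.cvtColor(cv2.imread("pics/w5.png"),6).astype(float)
for r in (70,100,125):
    d=np.abs(np.convolve(g[r-3:r+4].mean(0),[1,1,0,-1,-1],"same")); a=180+d[180:212].argmax(); b=335+d[335:375].argmax()
    print(r,a,b,[(M.T@(ray("wrist",(c,r),12,C)-t)).round(1)[[0,2]] for c in(a,b)])
for r in (150,160):
    print([(M.T@(ray("wrist",(c,r),71,C)-t)).round(1)[[0,2]] for c in(213,343)])
E
```

```text
[ 616.40990337 -114.05755408   72.55674528]
70 201 353 [array([-49.8, 105.2]), array([ 46.3, 105.2])]
100 203 351 [array([-49.7,  87.3]), array([46.1, 87.2])]
125 205 350 [array([-49.4,  71.7]), array([46.4, 71.6])]
[array([-32.4,  59.2]), array([30.2, 59.1])]
[array([-32.6,  54.4]), array([30.5, 54.3])]
```

Call:
arm_command(
  targets=[
    [-1.2, 0, 0.5, 0],
    [0, 4, 0, 0],
    [0, 3, 0, 0],
    [0, 3, 0, 0],
    [0, 2, 0, 0],
    [0, 2, 0, 0],
    [0, 2, 0, 0],
    [0, 0, 0, 0],
    [0, 0, 0, 0],
  ],
)

```text
t: 17.3
ee_pos: [613.8, -113.1, 54.4]
orientation: [-1.57, -0.06, 0.061]
ft_force: [-0.6, -0.9, -2.3]
width: 63.7
```

Call:
arm_command(
  targets=[
    [0, 1.5, 0, 0],
    [0, 1, 0, 0],
    [0, 0, 0, 0],
    [0, 0, 0, 0],
  ],
)

```text
t: 17.63
ee_pos: [614.2, -113.2, 53.0]
orientation: [-1.57, -0.061, 0.06]
ft_force: [-1.5, 0.3, 4.2]
width: 63.9
```

Call:
arm_command(
  targets=[
    [0, 0, 0, 0],
    [0, 0, 0, 0],
    [0, 0, 0, 0],
    [0, 0, 0, 0],
    [0, 0, 0, 0],
    [0, 0, 0, 0],
    [0, -10, 0, 0],
    [0, -30, 0, 0],
    [0, -40, 0, 0],
    [0, -40, 0, 0],
    [0, -40, 0, 0],
    [-20, 0, 34, 0],
    [-20, 0, 34, 0],
    [-20, 0, 34, 0],
    [-20, 0, 34, 0],
    [-20, 0, 34, 0],
    [-20, 0, 34, 0],
    [0, 0, 0, 0],
    [0, 0, 0, 0],
  ],
  gripper=100,
)

```text
t: 19.22
ee_pos: [477.7, 82.4, 213.0]
orientation: [-1.57, -0.064, 0.063]
ft_force: [0.5, 0.4, 0.3]
width: 87.9
```

```bash
python3 - <<'E'
from h import *
C,im=look(things=(("plate1",0),("stand",0),("key",8)),name="w6")
S=silhouettes("wrist","plate1");print([(s["conf"],s["at"],ray("wrist",s["at"],20,C).round()) for s in S])
find("wrist","plate1",614,-113,32,[.077],C)
get_image("scene");find("scene","plate1",614,-113,32,[.077],cam("scene"))
find("scene","plate1",426,265,0,[5.38],cam("scene"))
E
```

```text
t 19.22 tcp [477.7  82.4 213. ] ori [-1.5699 -0.0638  0.0625] q6 [ 0.15  0.25  1.96 -0.    0.93  0.07] F [0.5 0.4 0.3] w 87.9
wrist plate1 [(0.76, [243.1, 14.1], [424.8, 265.5]), (0.69, [373.8, 352.3], [629.2, -140.7])]
wrist stand []
wrist key [(0.74, [441.1, 56.1], [638.1, 240.3])]
[(0.76, [224.3, 24.1], array([409., 249.,  20.])), (0.63, [372.2, 347.0], array([ 617., -116.,   20.]))]
plate1 wrist conf 0.63 [372.2, 347.0]
   yaw0 0.08 iou 0.328 -> 621.8 -131.0 0.491
plate1 scene conf 0.86 [239.6, 252.4]
   yaw0 0.08 iou 0.964 -> 614.6 -115.1 0.067
plate1 scene conf 0.68 [388.3, 228.2]
   yaw0 5.38 iou 0.965 -> 424.8 262.2 5.379
```

Call:
arm_command(
  targets=[
    [-6.4, -4.5, 30.6, 0],
    [-6.4, -4.5, 30.6, 0],
    [-6.4, -4.5, 30.6, 0],
    [-6.4, -4.5, 30.6, 0],
    [-6.4, -4.5, 30.6, 0],
    [-6.4, -4.5, 30.6, 0],
    [0, 0, 0, 0.122],
    [0, 0, 0, 0.122],
    [0, 0, 0, 0.122],
    [0, 0, 0, 0.122],
    [0, 0, 0, 0.122],
    [0, 0, 0, 0.122],
    [0, 0, 0, 0.122],
    [0, 0, 0, 0.122],
    [0, 0, 0, 0],
    [0, 0, 0, 0],
    [0, 0, 0, 0],
  ],
)

```text
t: 21.08
ee_pos: [426.3, 260.9, 239.1]
orientation: [-1.455, 0.699, -0.699]
ft_force: [-0.6, -0.3, 0.6]
width: 87.8
```

```bash
cat >> h.py <<'E'
def tf(p,yaw=None):
    o=get_obs();M=R.from_rotvec(o["orientation"]).as_matrix();t=o["ee_pos"]; y=np.arctan2(M[1,0],M[0,0])
    print("tool yaw %.3f shift x %.1f z %.1f"%(y,*(M.T@np.array([p[0]-t[0],p[1]-t[1],0]))[[0,2]]), "" if yaw is None else "turn %.3f"%-((yaw-y+np.pi/2)%np.pi-np.pi/2))
E
python3 - <<'E'
from h import *
C,im=look(things=(("plate1",0),("plate1_corner",20),("stand",0),("key",8)),name="w7")
p=find("wrist","plate1",425,262,0,[-.9,2.24],C)
if p: tf(p,p[2])
E
```

```text
t 21.08 tcp [426.3 260.9 239.1] ori [-1.4555  0.6994 -0.6991] q6 [0.53 0.24 1.9  0.   1.   1.42] F [-0.6 -0.3  0.6] w 87.8
wrist plate1 [(0.96, [276.3, 182.9], [425.3, 264.9])]
wrist plate1_corner [(0.68, [479.0, 169.5], [594.4, 85.2])]
wrist stand [(0.67, [193.9, 71.6], [468.6, 423.8])]
wrist key [(0.91, [188.8, 73.2], [463.7, 425.0])]
plate1 wrist conf 0.94 [275.1, 184.7]
   yaw0 -0.90 iou 0.988 -> 424.1 265.4 -0.895
   yaw0 2.24 iou 0.942 -> 423.7 265.1 2.243
tool yaw -0.898 shift x -4.7 z 1.1 turn -0.004
```

Call:
arm_command(
  targets=[
    [-4.5, 20, 1, 0],
    [0, 40, 0, 0],
    [0, 40, 0, 0],
    [0, 40, 0, 0],
    [0, 40, 0, 0],
    [0, 25, 0, 0],
    [0, 13.5, 0, 0],
    [0, 0, 0, 0],
    [0, 0, 0, 0],
    [0, 0, 0, 0],
  ],
)

```text
t: 22.22
ee_pos: [424.3, 265.3, 20.6]
orientation: [-1.455, 0.701, -0.701]
ft_force: [-0.3, -0.1, 0.6]
width: 88.0
```

Call:
arm_command(
  targets=[
    [0, 0, 0, 0],
    [0, 0, 0, 0],
    [0, 0, 0, 0],
    [0, 0, 0, 0],
    [0, 0, 0, 0],
    [0, 0, 0, 0],
    [0, 0, 0, 0],
    [0, -20, 0, 0],
    [0, -40, 0, 0],
    [0, -40, 0, 0],
    [0, -40, 0, 0],
    [0, 0, 0, -0.122],
    [0, 0, 0, -0.122],
    [0, 0, 0, -0.122],
    [0, 0, 0, -0.122],
    [0, 0, 0, -0.122],
    [0, 0, 0, -0.122],
    [0, 0, 0, -0.122],
    [0, 0, 0, -0.121],
    [0, 0, 0, 0],
  ],
  gripper=0,
)

```text
t: 23.88
ee_pos: [423.6, 265.0, 160.2]
orientation: [-1.57, -0.062, 0.064]
ft_force: [0.7, 0.5, -1.7]
width: 63.9
```

```bash
cat >> h.py <<'E'
def held(zb,name=None):
    C=cam("wrist");o=get_obs();im=get_image("wrist");M=R.from_rotvec(o["orientation"]).as_matrix();t=o["ee_pos"]
    if name: cv2.imwrite(f"pics/{name}.png",im)
    print(t.round(1),o["width"],"F",o["ft_force"].round(1))
    for s in silhouettes("wrist","plate1"):
        if abs(s["at"][0]-278)>60: continue
        m=s["pixels"]; ign=np.zeros_like(m); ign[225:]=True
        p=fit(C,m&~ign,t[0],t[1],t[2]-zb,[np.arctan2(M[1,0],M[0,0])],ign)
        print("held offset",(M.T@np.array([p[0]-t[0],p[1]-t[1],0])).round(1)); return p
E
python3 - <<'E'
from h import *
held(20.6,"w8"); tf((614,-113.3),.077)
E
```

```text
[423.6 265.  160.2] 63.91983715482702 F [ 0.7  0.5 -1.7]
   yaw0 0.08 iou 0.992 -> 422.7 264.9 0.084
held offset [-0.9  0.  -0. ]
tool yaw 0.072 shift x 162.5 z -391.1 turn -0.005
```

Call:
arm_command(
  targets=[
    [13.5, 0, -32.6, -0.005],
    [13.5, 0, -32.6, 0],
    [13.5, 0, -32.6, 0],
    [13.5, 0, -32.6, 0],
    [13.5, 0, -32.6, 0],
    [13.5, 0, -32.6, 0],
    [13.5, 0, -32.6, 0],
    [13.5, 0, -32.6, 0],
    [13.5, 0, -32.6, 0],
    [13.5, 0, -32.6, 0],
    [13.5, 0, -32.6, 0],
    [13.5, 0, -32.6, 0],
    [0.5, 0, 0, 0],
    [0, 30, 0, 0],
    [0, 30, 0, 0],
    [0, 8, 0, 0],
    [0, 0, 0, 0],
    [0, 0, 0, 0],
    [0, 0, 0, 0],
  ],
)

```text
t: 25.57
ee_pos: [618.6, -111.5, 94.1]
orientation: [-1.57, -0.065, 0.062]
ft_force: [0.6, -0.6, -1.6]
width: 63.7
```

```bash
python3 - <<'E'
from h import *
held(20.6,"w9"); tf((614.2,-113.2),.077)
E
```

```text
[ 618.6 -111.5   94.1] 63.68345866899518 F [ 0.6 -0.6 -1.6]
   yaw0 0.08 iou 0.991 -> 617.9 -111.1 0.088
held offset [-0.6 -0.   0.4]
tool yaw 0.081 shift x -4.7 z -1.3 turn 0.004
```

Call:
arm_command(
  targets=[
    [-4.6, 0, -1.5, 0.003],
    [0, 4, 0, 0],
    [0, 3, 0, 0],
    [0, 0, 0, 0],
    [0, 0, 0, 0],
    [0, 0, 0, 0],
  ],
)

```text
t: 26.17
ee_pos: [613.2, -113.5, 85.6]
orientation: [-1.57, -0.061, 0.061]
ft_force: [0.3, -0.4, -2.9]
width: 63.7
```

Call:
arm_command(
  targets=[
    [0.5, 3, 0, 0],
    [0, 3, 0, 0],
    [0, 2, 0, 0],
    [0, 2, 0, 0],
    [0, 1, 0, 0],
    [0, 1, 0, 0],
    [0, 0, 0, 0],
    [0, 0, 0, 0],
    [0, 0, 0, 0],
  ],
)

```text
t: 26.92
ee_pos: [613.7, -113.4, 73.8]
orientation: [-1.57, -0.061, 0.061]
ft_force: [1.1, -0.3, -3.0]
width: 63.5
```

Call:
arm_command(
  targets=[
    [0, 1.3, 0, 0],
    [0, 0, 0, 0],
    [0, 0, 0, 0],
    [0, 0, 0, 0],
  ],
)

```text
t: 27.25
ee_pos: [613.9, -113.5, 73.0]
orientation: [-1.57, -0.062, 0.061]
ft_force: [-1.8, 0.0, 6.3]
width: 63.9
```

Call:
arm_command(
  targets=[
    [0, 0, 0, 0],
    [0, 0, 0, 0],
    [0, 0, 0, 0],
    [0, 0, 0, 0],
    [0, 0, 0, 0],
    [0, 0, 0, 0],
    [0, -10, 0, 0],
    [0, -30, 0, 0],
    [0, -40, 0, 0],
    [0, -40, 0, 0],
    [0, -20, 0, 0],
    [0, 0, -34, 0],
    [0, 0, -34, 0],
    [0, 0, -34, 0],
    [0, 0, -34, 0],
    [0, 0, -34, 0],
    [0, 0, -34, 0],
    [0, 0, 0, 0],
    [0, 0, 0, 0],
  ],
  gripper=100,
)

```text
t: 28.83
ee_pos: [629.2, -318.5, 212.7]
orientation: [-1.57, -0.059, 0.059]
ft_force: [-1.1, 1.1, -0.3]
width: 88.2
```

```bash
python3 - <<'E'
from h import *
C,im=look(things=(("bore_right",112),("nut_right_top",36)),name="w10")
find("wrist","plate1",614,-113,52,[.077],C)
for s in silhouettes("wrist","nut_right")[:2]: print("nut",s["conf"],s["at"],s["pixels"].sum())
get_image("scene");find("scene","plate1",614,-113,52,[.077],cam("scene"))
print([(s["conf"],s["at"]) for s in silhouettes("scene","plate1")])
get_image("side");find("side","plate1",614,-113,52,[.077],cam("side"))
cv2.imwrite("pics/w10c.png",cv2.resize(im[0:260,130:430],None,fx=2.5,fy=2.3,interpolation=cv2.INTER_CUBIC))
E
```

```text
t 28.83 tcp [ 629.2 -318.5  212.7] ori [-1.5701 -0.0593  0.0588] q6 [-0.49  0.57  1.46  0.    1.12 -0.56] F [-1.1  1.1 -0.3] w 88.2
wrist bore_right [(0.75, [282.6, 126.3], [626.2, -247.3])]
wrist nut_right_top [(0.64, [281.8, 128.4], [626.4, -248.5])]
none plate1
nut 0.76 [282.8, 128.7] 1104
plate1 scene conf 0.95 [240.4, 248.3]
   yaw0 0.08 iou 0.958 -> 614.9 -113.5 0.117
[(0.95, [240.4, 248.3]), (0.83, [192.2, 158.0]), (0.65, [233.0, 261.6]), (0.5, [313.3, 264.2])]
plate1 side conf 0.77 [264.7, 186.1]
   yaw0 0.08 iou 0.880 -> 612.8 -105.6 0.155
```

View pics/w10c.png

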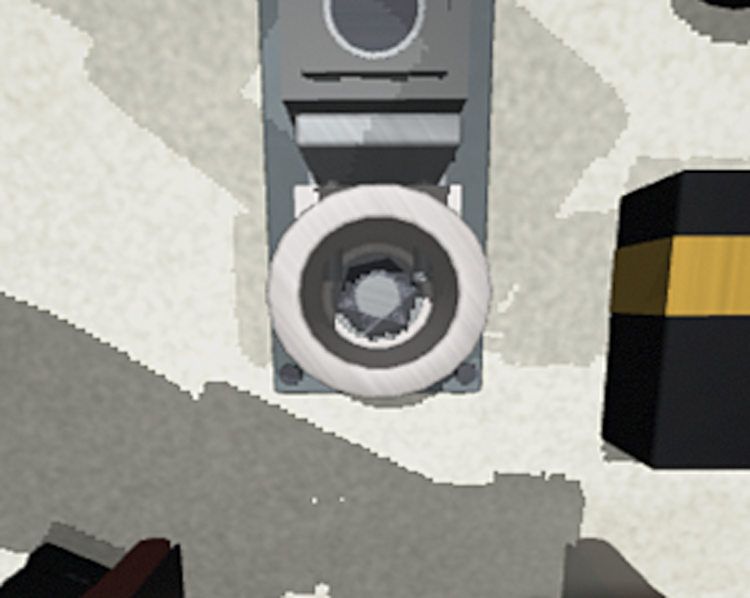

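Picture 7 (crop): tower mouth centred at crop (380,290) with the nut visible inside, and the top plate square above it. On the way to the key I'll check the stack.

Call:
arm_command(
  targets=[
    [0, -7, 34, 0],
    [0, -7, 34, 0],
    [0, -7, 34, 0],
    [0, -7, 34, 0],
    [0, 0, 0, 0],
    [0, 0, 0, 0],
  ],
)

```text
t: 29.83
ee_pos: [619.3, -179.6, 241.1]
orientation: [-1.57, -0.064, 0.063]
ft_force: [-0.1, -0.6, -0.4]
width: 87.9
```

```bash
python3 - <<'E'
from h import *
C,im=look(things=(("bore_right",112),("nut_right_top",36)),name="w11")
S=silhouettes("wrist","base_plate")+silhouettes("wrist","plate1"); print([(s["conf"],s["at"]) for s in S])
for z in(52,):
    find("wrist","plate1",614,-113,z,[.077],C); find("wrist","base_plate",614,-113,z,[.077],C)
E
```

```text
t 29.83 tcp [ 619.3 -179.6  241.1] ori [-1.5703 -0.0644  0.0629] q6 [-0.3   0.45  1.58 -0.    1.11 -0.38] F [-0.1 -0.6 -0.4] w 87.9
wrist bore_right [(0.71, [277.4, 271.7], [622.8, -248.2])]
wrist nut_right_top [(0.59, [278.1, 242.2], [623.3, -246.0])]
[(0.9, [277.2, 127.4]), (0.63, [17.7, 256.9]), (0.61, [401.7, 228.6])]
plate1 wrist conf 0.9 [277.2, 127.4]
   yaw0 0.08 iou 0.982 -> 613.0 -113.0 0.088
none base_plate
```

Call:
arm_command(
  targets=[
    [-6.9, -2, 34, 0],
    [-6.9, -2, 34, 0],
    [-6.9, -2, 34, 0],
    [-6.9, -2, 34, 0],
    [-6.9, -2, 34, 0],
    [-6.9, -2, 34, 0],
    [-6.9, -2, 34, 0],
    [-6.9, -2, 34, 0],
    [-6.9, -2, 34, 0],
    [-6.9, -2, 34, 0],
    [-6.9, -2, 34, 0],
    [-6.9, -2, 34, 0],
    [-6.9, -2, 34, 0],
    [-6.9, -2, 34, 0],
    [-6.9, -2, 34, 0],
    [-6.9, -2, 34, 0],
    [0, 0, 0, 0],
    [0, 0, 0, 0],
    [0, 0, 0, 0],
  ],
)

```text
t: 31.77
ee_pos: [466.6, 351.8, 272.0]
orientation: [-1.571, -0.061, 0.062]
ft_force: [-0.7, -0.2, 0.4]
width: 88.1
```

```bash
python3 - <<'E'
from h import *
C,im=look(things=(("stand",0),("key",8)),name="w12")
for s in silhouettes("wrist","key")[:2]: print(s["conf"],s["at"])
C2,im2=look("scene",(("plate1",0),("stand",0),("key",8)),name="s12")
cv2.imwrite("pics/c12.png",np.hstack([im[0:420,60:460],im2[100:420,0:560][:, 100:500].copy().repeat(1,0)[:320]]) if 0 else np.vstack([cv2.resize(im,(420,315)),cv2.resize(im2[120:345,130:430],(420,285))]))
E
```

```text
t 31.77 tcp [466.6 351.8 272. ] ori [-1.5707 -0.061   0.0617] q6 [ 0.63  0.33  1.69 -0.    1.12  0.55] F [-0.7 -0.2  0.4] w 88.1
wrist stand []
wrist key [(0.91, [284.5, 128.8], [467.9, 421.9])]
0.8 [281.6, 124.2]
t 31.97 tcp [467.  351.2 272.3] ori [-1.5702 -0.0596  0.06  ] q6 [ 0.62  0.33  1.69 -0.    1.12  0.55] F [-0.1  0.8  0.1] w 87.8
scene plate1 [(0.81, [237.7, 251.5], [589.9, -129.9]), (0.77, [191.6, 161.7], [283.6, -375.8]), (0.56, [236.0, 247.6], [578.3, -138.3])]
scene stand [(0.8, [445.9, 252.3], [466.1, 420.6])]
scene key [(0.67, [447.8, 252.4], [471.7, 423.9])]
```

View pics/c12.png

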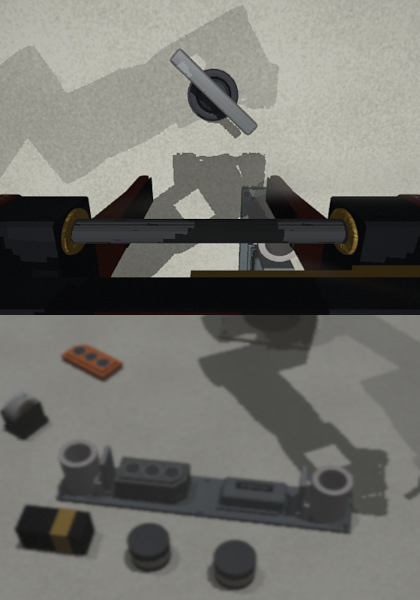

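Picture 8: the key's bar runs from (233,73) to (336,173) in the full wrist image. The scene view shows the three-plate stack neat and no further grey plates. Measuring the bar.

```bash
python3 - <<'E'
from h import *
C=cam("wrist"); im=get_image("wrist"); s=silhouettes("wrist","key")[0]
g=cv2.cvtColor(im,6); m=cv2.dilate(s["pixels"].astype(np.uint8),np.ones((5,5)))
print("area",s["pixels"].sum(), "gray pct",np.percentile(g[s["pixels"]],[5,25,50,75,95]))
b=((g>95)&(g<200)&(m>0)).astype(np.uint8); b=cv2.morphologyEx(b,cv2.MORPH_OPEN,np.ones((5,5)))
n,l,st,ce=cv2.connectedComponentsWithStats(b); i=1+st[1:,4].argmax(); r=cv2.minAreaRect(np.argwhere(l==i)[:,::-1].astype(np.float32)); print(r)
box=cv2.boxPoints(r); W=np.array([ray("wrist",p,184,C)[:2] for p in box]); e=sorted([(np.linalg.norm(W[k]-W[(k+1)%4]),k) for k in range(4)])
d=W[(e[-1][1]+1)%4]-W[e[-1][1]]; print(W.round(1),"lens",[round(x[0],1) for x in e],"ctr",W.mean(0).round(1),"yaw",np.arctan2(d[1],d[0]))
print("stand axis from origin",[ (ray("wrist",d["at"],8,C)[:2].round(1)) for d in tip_of("wrist","key")])
tf(W.mean(0),np.arctan2(d[1],d[0])+np.pi/2)
E
```

```text
area 3630 gray pct [ 24.  93. 116. 126. 141.]
((283.8107604980469, 122.7138442993164), (144.89736938476562, 19.25019073486328), 43.99491500854492)
[[419.4 452.5]
 [428.6 462.5]
 [512.3 396.8]
 [503.2 385.3]] lens [np.float64(13.6), np.float64(14.7), np.float64(106.4), np.float64(107.5)] ctr [465.9 424.3] yaw 2.4657401304891167
stand axis from origin [array([465.2, 422.5])]
tool yaw 0.078 shift x 4.8 z 71.8 turn -0.817
```

Call:
arm_command(
  targets=[
    [1.6, 0, 24, 0],
    [1.6, 0, 24, 0],
    [1.6, 0, 23.8, 0],
    [0, 0, 0, -0.117],
    [0, 0, 0, -0.117],
    [0, 0, 0, -0.117],
    [0, 0, 0, -0.117],
    [0, 0, 0, -0.117],
    [0, 0, 0, -0.117],
    [0, 0, 0, -0.115],
    [0, 0, 0, 0],
    [0, 0, 0, 0],
  ],
)

```text
t: 33.32
ee_pos: [465.7, 424.5, 272.4]
orientation: [-1.456, -0.696, 0.696]
ft_force: [-0.4, 0.1, 0.1]
width: 87.5
```

```bash
cat >> h.py <<'E'
def bar(ztop):
    C=cam("wrist"); im=get_image("wrist"); s=silhouettes("wrist","key")[0]
    g=cv2.cvtColor(im,6); m=cv2.dilate(s["pixels"].astype(np.uint8),np.ones((5,5)))
    b=((g>95)&(g<215)&(m>0)).astype(np.uint8); b=cv2.morphologyEx(b,cv2.MORPH_OPEN,np.ones((5,5)))
    n,l,st,ce=cv2.connectedComponentsWithStats(b); i=1+st[1:,4].argmax(); r=cv2.minAreaRect(np.argwhere(l==i)[:,::-1].astype(np.float32)); print(r)
    box=cv2.boxPoints(r); W=np.array([ray("wrist",p,ztop,C)[:2] for p in box]); e=sorted([(np.linalg.norm(W[k]-W[(k+1)%4]),k) for k in range(4)])
    d=W[(e[-1][1]+1)%4]-W[e[-1][1]]; print("lens",[round(x[0],1) for x in e],"ctr",W.mean(0).round(1),"yaw",np.arctan2(d[1],d[0]))
    tf(W.mean(0),np.arctan2(d[1],d[0])+np.pi/2)
E
python3 - <<'E'
from h import *
look(things=(("stand",0),("key",8)),name="w13"); bar(184)
E
```

```text
t 33.32 tcp [465.7 424.5 272.4] ori [-1.4564 -0.696   0.696 ] q6 [ 0.72  0.4   1.59  0.    1.16 -0.17] F [-0.4  0.1  0.1] w 87.5
wrist stand [(0.73, [280.7, 181.1], [467.4, 425.8])]
wrist key [(0.91, [277.5, 180.1], [462.5, 424.1])]
((279.4999694824219, 183.49996948242188), (16.999996185302734, 64.99998474121094), 0.0)
lens [np.float64(13.0), np.float64(13.8), np.float64(51.8), np.float64(51.8)] ctr [444.4 441.7] yaw -0.6713797024653837
tool yaw 0.894 shift x 0.1 z 27.4 turn -0.006
```

View pics/w13.png

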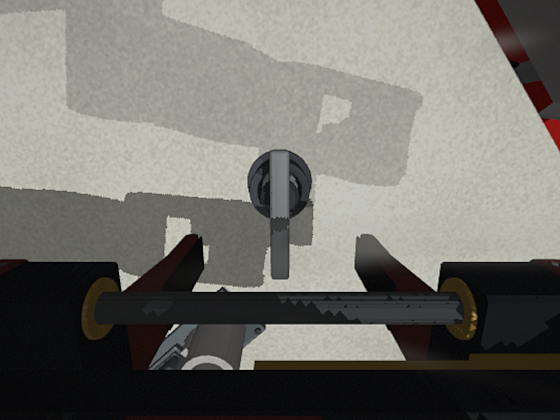

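Picture 9: the bar spans (280,150)–(280,279), aligned between the fingers. Descend and grip.

Call:
arm_command(
  targets=[
    [0, 30, 0, 0],
    [0, 30, 0, 0],
    [0, 24, 0, 0],
    [0, 14, 0, 0],
    [0, 0, 0, 0],
    [0, 0, 0, 0],
  ],
)

```text
t: 34.07
ee_pos: [465.5, 424.3, 173.9]
orientation: [-1.456, -0.697, 0.699]
ft_force: [0.9, 0.9, 0.6]
width: 87.7
```

Call:
arm_command(
  targets=[
    [0, 0, 0, 0],
    [0, 0, 0, 0],
    [0, 0, 0, 0],
    [0, 0, 0, 0],
    [0, 0, 0, 0],
    [0, 0, 0, 0],
    [0, 0, 0, 0],
    [0, 0, 0, 0],
    [0, 0, 0, 0],
    [0, 0, 0, 0],
    [0, 0, 0, 0],
    [0, 0, 0, 0],
    [0, 0, 0, 0],
  ],
  gripper=0,
)

```text
t: 35.15
ee_pos: [465.8, 424.6, 174.3]
orientation: [-1.455, -0.699, 0.698]
ft_force: [1.0, 0.2, -1.3]
width: 15.3
```

Call:
arm_command(
  targets=[
    [0, -10, 0, 0],
    [0, -20, 0, 0],
    [0, -30, 0, 0],
    [0, -30, 0, 0],
    [0, -30, 0, 0],
    [0, -30, 0, 0],
    [0, 0, 0, 0],
    [0, 0, 0, 0],
    [0, 0, 0, 0],
  ],
)

```text
t: 35.9
ee_pos: [464.8, 423.6, 322.6]
orientation: [-1.456, -0.696, 0.701]
ft_force: [-0.0, -0.9, -5.1]
width: 15.8
```

```bash
python3 - <<'E'
from h import *
o=get_obs();t=o["ee_pos"];print(t,o["width"],o["ft_force"].round(1),o["qpos"].round(2))
for n in("scene","side","wrist"):
    C=cam(n);im=get_image(n);cv2.imwrite(f"pics/k_{n}.png",im)
    print(n,[(round(d["conf"],2),np.round(d["at"],1).tolist(),ray(n,d["at"],t[2]-166.3,C).round(1)) for d in tip_of(n,"key")],"expect",proj(n,[t[0],t[1],t[2]-166.3],C).round(1))
    print("stand",[(round(d["conf"],2),ray(n,d["at"],0,C).round(1)) for d in tip_of(n,"stand")])
u=[cv2.resize(cv2.imread(f"pics/k_{n}.png")[int(max(0,v[1]-100)):int(v[1]+60),int(max(0,v[0]-90)):int(v[0]+90)],(400,355)) for n,v in((n,proj(n,[t[0],t[1],t[2]-100])) for n in("scene","side"))]
cv2.imwrite("pics/k.png",np.hstack(u))
E
```

```text
[464.79124442 423.63837863 322.6333667 ] 15.841488172055396 [-0.  -0.9 -5.1] [ 0.72  0.35  1.54 -0.    1.25 -0.17]
scene [(0.79, [464.4, 215.6], array([466.5, 428.9, 156.3]))] expect [462.2 214.7]
stand [(0.65, array([460.4, 421.8,   0. ])), (0.62, array([ 617.7, -107.2,    0. ]))]
side [] expect [272.5 339.2]
stand [(0.7, array([468.7, 429.2,   0. ]))]
wrist [] expect [278.9 197. ]
stand []
```

View pics/k.png

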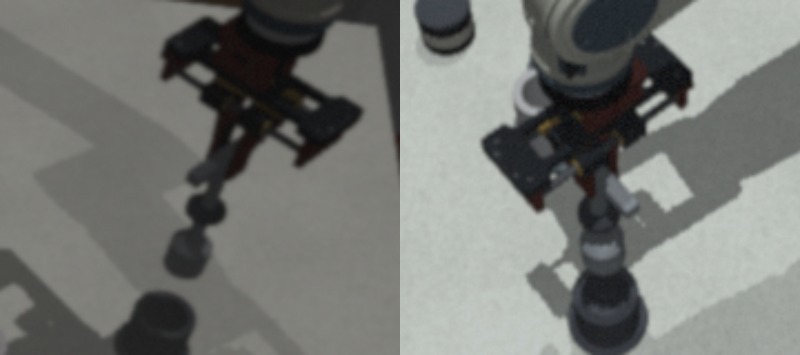

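Picture 10: the key hangs straight from the gripper, out of the stand. Carrying it to the right tower.

Call:
arm_command(
  targets=[
    [-10, 0, -13, 0],
    [-21, 0, -27, 0],
    [-21, 0, -27, 0],
    [-21, 0, -27, 0],
    [-21, 0, -27, 0],
    [-21, 0, -27, 0],
    [-21, 0, -27, 0],
    [-21, 0, -27, 0],
    [-21, 0, -27, 0],
    [-21, 0, -27, 0],
    [-21, 0, -27, 0],
    [-21, 0, -27, 0],
    [-21, 0, -27, 0],
    [-21, 0, -27, 0],
    [-21, 0, -27, 0],
    [-21, 0, -27, 0],
    [-21, 0, -27, 0],
    [-21, 0, -27, 0],
    [-21, 0, -27, 0],
    [-21, 0, -27, 0],
  ],
)

```text
t: 38.02
ee_pos: [620.0, -225.8, 324.4]
orientation: [-1.456, -0.698, 0.699]
ft_force: [0.3, 0.4, -4.9]
width: 15.7
```

Call:
arm_command(
  targets=[
    [-14, 0, -19.5, 0],
    [0, 0, 0, -0.121],
    [0, 0, 0, -0.121],
    [0, 0, 0, -0.121],
    [0, 0, 0, -0.121],
    [0, 0, 0, -0.121],
    [0, 0, 0, 0],
    [0, 0, 0, 0],
    [0, 0, 0, 0],
  ],
)

```text
t: 38.77
ee_pos: [626.5, -247.0, 324.4]
orientation: [-1.243, -1.154, 1.154]
ft_force: [0.1, 0.8, -5.6]
width: 15.7
```

```bash
python3 - <<'E'
from h import *
C,im=look(things=(("bore_right",112),("key",156)),name="w14")
tf((625.5,-248.2))
for n in("scene","side"):
    C=cam(n);im=get_image(n);cv2.imwrite(f"pics/t_{n}.png",im);t=get_obs()["ee_pos"]
    print(n,[(round(d["conf"],2),np.round(d["at"],1).tolist(),ray(n,d["at"],t[2]-166.3,C).round(1)) for d in tip_of(n,"key")],"expect",proj(n,[t[0],t[1],t[2]-166.3],C).round(1))
    print("bore",[(round(d["conf"],2),ray(n,d["at"],112,C).round(1)) for d in tip_of(n,"bore_right")])
E
```

```text
t 38.77 tcp [ 626.5 -247.   324.4] ori [-1.2434 -1.1541  1.1543] q6 [-0.39  0.42  1.43 -0.    1.29 -1.89] F [ 0.1  0.8 -5.6] w 15.7
wrist bore_right []
wrist key []
tool yaw 1.498 shift x -1.4 z 1.0 
scene [(0.63, [181.6, 216.8], array([ 626.9, -250.4,  158.1]))] expect [183. 217.]
bore [(0.78, array([ 630.6, -252.6,  112. ])), (0.72, array([833.4,  91.3, 112. ]))]
side [(0.93, [269.7, 138.8], array([ 622.9, -231. ,  158.1]))] expect [269.6 135.4]
bore [(0.62, array([ 615.3, -245.5,  112. ])), (0.33, array([588.2, 214.9, 112. ]))]
```

View pics/w14.png

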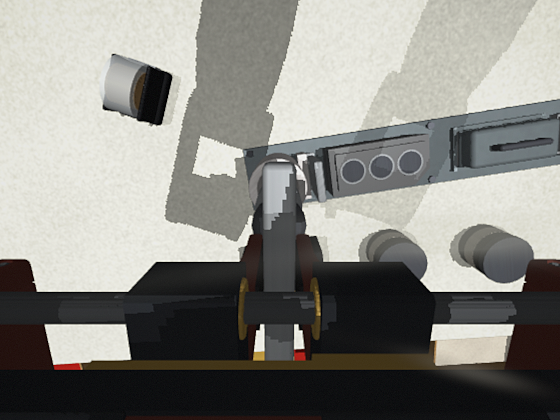

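Picture 11: the bar is above the tower mouth at (282,180). Final trim and guarded descent.

Call:
arm_command(
  targets=[
    [-0.9, 0, 1.2, 0],
    [0, 15, 0, 0],
    [0, 15, 0, 0],
    [0, 8, 0, 0],
    [0, 0, 0, 0],
    [0, 3, 0, 0],
    [0, 3, 0, 0],
    [0, 3, 0, 0],
    [0, 2, 0, 0],
    [0, 0, 0, 0],
    [0, 0, 0, 0],
  ],
)

```text
t: 40.13
ee_pos: [625.5, -247.6, 275.5]
orientation: [-1.242, -1.157, 1.157]
ft_force: [-0.1, -0.1, -5.8]
width: 15.8
```

Call:
arm_command(
  targets=[
    [0, 3, 0, 0],
    [0, 3, 0, 0],
    [0, 3, 0, 0],
    [0, 3, 0, 0],
    [0, 3, 0, 0],
    [0, 3, 0, 0],
    [0, 0, 0, 0],
  ],
)

```text
t: 40.72
ee_pos: [625.0, -247.4, 256.4]
orientation: [-1.241, -1.156, 1.157]
ft_force: [-0.4, 0.3, -4.8]
width: 16.2
```

Call:
arm_command(
  targets=[
    [0, 5, 0, 0],
    [0, 5, 0, 0],
    [0, 5, 0, 0],
    [0, 5, 0, 0],
    [0, 5, 0, 0],
    [0, 5, 0, 0],
    [0, 5, 0, 0],
    [0, 5, 0, 0],
    [0, 4, 0, 0],
    [0, 4, 0, 0],
    [0, 0, 0, 0],
    [0, 0, 0, 0],
  ],
)

```text
t: 41.72
ee_pos: [625.4, -247.6, 209.1]
orientation: [-1.241, -1.157, 1.157]
ft_force: [-0.6, -0.2, -5.0]
width: 15.8
```

Call:
arm_command(
  targets=[
    [0, 3, 0, 0],
    [0, 2, 0, 0],
    [0, 2, 0, 0],
    [0, 2, 0, 0],
    [0, 2, 0, 0],
    [0, 0, 0, 0],
    [0, 0, 0, 0],
  ],
)

```text
t: 42.3
ee_pos: [625.3, -247.6, 198.1]
orientation: [-1.241, -1.157, 1.157]
ft_force: [-0.1, -0.6, -5.6]
width: 15.8
```

Call:
arm_command(
  targets=[
    [0, 3, 0, 0],
    [0, 3, 0, 0],
    [0, 2, 0, 0],
    [0, 2, 0, 0],
    [0, 1, 0, 0],
    [0, 0, 0, 0],
    [0, 0, 0, 0],
  ],
)

```text
t: 42.88
ee_pos: [625.4, -247.6, 187.2]
orientation: [-1.242, -1.157, 1.157]
ft_force: [-0.5, -0.4, -6.4]
width: 15.1
```

Call:
arm_command(
  targets=[
    [0, 0.6, 0, 0],
    [0, 0, 0, 0.1],
    [0, 0, 0, 0.1],
    [0, 0, 0, 0.1],
    [0, 0, 0, 0.1],
    [0, 0, 0, 0.1],
    [0, 0, 0, 0.1],
    [0, 0, 0, 0.1],
    [0, 0, 0, 0.1],
    [0, 0, 0, 0.1],
    [0, 0, 0, 0.1],
    [0, 0, 0, 0],
  ],
)

```text
t: 43.88
ee_pos: [625.6, -247.4, 186.9]
orientation: [-1.535, -0.39, 0.389]
ft_force: [0.3, 1.0, -5.0]
width: 16.0
```

```bash
cat > st.py <<'E'
from h import *
o=get_obs();M=R.from_rotvec(o["orientation"]).as_matrix()
print(o["t"],o["ee_pos"].round(1),"yaw %.3f"%np.arctan2(M[1,0],M[0,0]),"q",o["qpos"].round(3),"F",o["ft_force"].round(1),"M",o["moment"].round(2),"w",round(o["width"],1))
E
python3 st.py
```

```text
43.8833 [ 625.6 -247.4  186.9] yaw 0.497 q [-0.394  0.55   1.554  0.     1.038 -0.891] F [ 0.3  1.  -5. ] M [ 0.22 -0.04 -0.07] w 16.0
```

Call:
arm_command(
  targets=[
    [0, 0, 0, 0.1],
    [0, 0, 0, 0.1],
    [0, 0, 0, 0.1],
    [0, 0, 0, 0.1],
    [0, 0, 0, 0.1],
    [0, 0, 0, 0.1],
    [0, 0, 0, 0.1],
    [0, 0, 0, 0.1],
    [0, 0, 0, 0.1],
    [0, 0, 0, 0.1],
    [0, 0, 0, 0.1],
    [0, 0, 0, 0.1],
    [0, 0, 0, 0.1],
    [0, 0, 0, 0.1],
    [0, 0, 0, 0.1],
    [0, 0, 0, 0.1],
    [0, 0, 0, 0.1],
    [0, 0, 0, 0.1],
    [0, 0, 0, 0.1],
    [0, 0, 0, 0.1],
  ],
)

```text
t: 45.55
ee_pos: [626.2, -248.1, 186.9]
orientation: [-1.241, 1.156, -1.159]
ft_force: [2.8, -1.9, -7.9]
width: 15.8
```

```bash
python3 st.py
```

```text
45.55 [ 626.2 -248.1  186.9] yaw -1.501 q [-0.395  0.55   1.553 -0.     1.036  1.106] F [ 2.8 -1.9 -7.9] M [-0.38 -0.41  0.26] w 15.8
```

Call:
arm_command(
  targets=[
    [0, 0, 0, 0.05],
    [0, 0, 0, 0.05],
    [0, 0, 0, 0.05],
    [0, 0, 0, 0.05],
    [0, 0, 0, 0.05],
    [0, 0, 0, 0.05],
    [0, 0, 0, 0],
    [0, 0, 0, 0],
  ],
)

```text
t: 46.22
ee_pos: [626.0, -248.1, 186.9]
orientation: [-1.093, 1.372, -1.375]
ft_force: [2.6, -2.5, -7.6]
width: 16.3
```

```bash
python3 st.py
```

```text
46.2167 [ 626.  -248.1  186.9] yaw -1.797 q [-0.395  0.55   1.553 -0.     1.037  1.402] F [ 2.6 -2.5 -7.6] M [-0.55 -0.5   0.06] w 16.3
```

Call:
arm_command(
  targets=[
    [0, 0, 0, 0.05],
    [0, 0, 0, 0.05],
    [0, 0, 0, 0.05],
    [0, 0, 0, 0],
  ],
)

```text
t: 46.55
ee_pos: [625.7, -247.7, 187.0]
orientation: [-1.006, 1.481, -1.482]
ft_force: [0.7, -2.2, -6.4]
width: 15.3
```

```bash
python3 st.py
```

```text
46.55 [ 625.7 -247.7  187. ] yaw -1.948 q [-0.395  0.55   1.554 -0.     1.038  1.554] F [ 0.7 -2.2 -6.4] M [-0.23 -0.19  0.48] w 15.3
```

Call:
arm_command(
  targets=[
    [0, 0, 0, 0.04],
    [0, 0, 0, 0.04],
    [0, 0, 0, 0],
  ],
)

```text
t: 46.8
ee_pos: [625.5, -247.5, 186.9]
orientation: [-0.958, 1.537, -1.537]
ft_force: [0.4, -1.5, -4.5]
width: 16.7
```

```bash
python3 st.py; python3 - <<'E'
from h import *
im=get_image("wrist");cv2.imwrite("pics/w15.png",im)
E
```

```text
46.8 [ 625.5 -247.5  186.9] yaw -2.027 q [-0.394  0.55   1.554 -0.     1.038  1.633] F [ 0.4 -1.5 -4.5] M [-0.04 -0.1   0.83] w 16.7
```

View pics/w15.png

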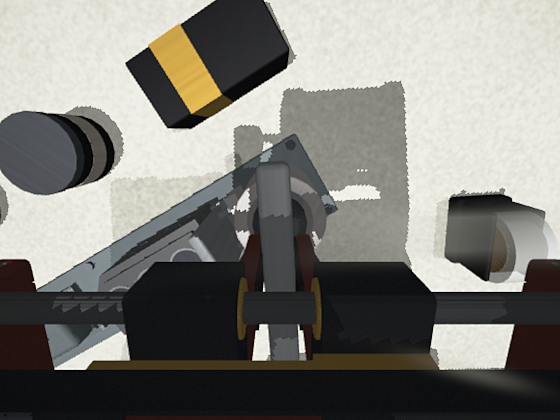

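Picture 12: the guide is at (195,240), close against the stack end. The moment climbed 0.48→0.83 N·m with no further give, so the nut is at its stop. Hold, relax, lift.

Call:
arm_command(
  targets=[
    [0, 0, 0, 0],
    [0, 0, 0, 0],
    [0, 0, 0, 0],
    [0, 0, 0, -0.06],
    [0, 0, 0, -0.06],
    [0, 0, 0, -0.04],
    [0, 0, 0, 0],
    [0, -2, 0, 0],
    [0, -3, 0, 0],
    [0, -5, 0, 0],
    [0, -8, 0, 0],
    [0, 0, 0, 0],
  ],
)

```text
t: 47.85
ee_pos: [624.9, -247.3, 204.8]
orientation: [-1.053, 1.429, -1.426]
ft_force: [-1.2, -0.5, -5.8]
width: 15.8
```

```bash
python3 st.py
```

```text
47.85 [ 624.9 -247.3  204.8] yaw -1.871 q [-0.395  0.53   1.542  0.     1.072  1.476] F [-1.2 -0.5 -5.8] M [0.08 0.61 0.04] w 15.8
```

Call:
arm_command(
  targets=[
    [0, -10, 0, 0],
    [0, -10, 0, 0],
    [0, -10, 0, 0],
    [0, -10, 0, 0],
    [0, -12, 0, 0],
    [0, -12, 0, 0],
    [0, -14, 0, 0],
    [0, -14, 0, 0],
    [0, -14, 0, 0],
    [0, -14, 0, 0],
    [0, 0, 0, -0.112],
    [0, 0, 0, -0.112],
    [0, 0, 0, -0.112],
    [0, 0, 0, -0.112],
    [0, 0, 0, -0.112],
    [0, 0, 0, -0.112],
    [0, 0, 0, -0.112],
    [0, 0, 0, -0.112],
    [0, 0, 0, 0],
    [0, 0, 0, 0],
  ],
)

```text
t: 49.52
ee_pos: [626.0, -247.7, 326.1]
orientation: [-1.433, 0.76, -0.764]
ft_force: [-0.0, -0.2, -5.3]
width: 15.7
```

```bash
python3 st.py; python3 -c "
from h import *
tf((465.6,424.3))
C=cam('wrist');im=get_image('wrist');cv2.imwrite('pics/w16.png',im)
S=silhouettes('wrist','plate1');print([(s['conf'],s['at']) for s in S]);find('wrist','plate1',613.5,-113,52,[.077],C)
get_image('side');print([(round(d['conf'],2),ray('side',d['at'],158).round(1)) for d in tip_of('side','key')])
"
```

```text
49.5167 [ 626.  -247.7  326.1] yaw -0.977 q [-0.395  0.417  1.434  0.     1.288  0.583] F [-0.  -0.2 -5.3] M [-0.01 -0.01 -0.05] w 15.7
tool yaw -0.977 shift x -646.8 z 242.8 
[(0.81, [183.9, 134.5])]
plate1 wrist conf 0.81 [183.9, 134.5]
   yaw0 0.08 iou 0.963 -> 612.5 -112.7 0.082
[(0.87, array([ 624. , -245.8,  158. ]))]
```

Call:
arm_command(
  targets=[
    [-15, 0, 5.5, 0],
    [-31, 0, 11.6, 0],
    [-31, 0, 11.6, 0],
    [-31, 0, 11.6, 0],
    [-31, 0, 11.6, 0],
    [-31, 0, 11.6, 0],
    [-31, 0, 11.6, 0],
    [-31, 0, 11.6, 0],
    [-31, 0, 11.6, 0],
    [-31, 0, 11.6, 0],
    [-31, 0, 11.6, 0],
    [-31, 0, 11.6, 0],
    [-31, 0, 11.6, 0],
    [-31, 0, 11.6, 0],
    [-31, 0, 11.6, 0],
    [-31, 0, 11.6, 0],
    [-31, 0, 11.6, 0],
    [-31, 0, 11.6, 0],
    [-31, 0, 11.6, 0],
    [-31, 0, 11.6, 0],
  ],
)

```text
t: 51.43
ee_pos: [471.6, 380.8, 325.0]
orientation: [-1.434, 0.76, -0.76]
ft_force: [0.9, -0.4, -4.3]
width: 16.2
```

Call:
arm_command(
  targets=[
    [-30, 0, 11.6, 0],
    [-12.8, 0, 5.4, 0],
    [0, 0, 0, 0],
    [0, 0, 0, 0],
    [0, 0, 0, 0],
    [0, 0, 0, 0],
  ],
)

```text
t: 51.93
ee_pos: [463.0, 422.8, 324.8]
orientation: [-1.434, 0.76, -0.76]
ft_force: [0.5, -0.0, -5.0]
width: 15.5
```

```bash
python3 st.py; python3 -c "
from h import *
tf((465.6,424.3))
for n in('scene','side'):
    C=cam(n);get_image(n);print(n,[(round(d['conf'],2),ray(n,d['at'],0,C).round(1)) for d in tip_of(n,'stand')],[(round(d['conf'],2),ray(n,d['at'],get_obs()['ee_pos'][2]-166.3,C).round(1)) for d in tip_of(n,'key')])
"
```

```text
51.9333 [463.  422.8 324.8] yaw -0.975 q [ 0.721  0.345  1.543 -0.     1.254  1.697] F [ 0.5 -0.  -5. ] M [ 0.    0.08 -0.03] w 15.5
tool yaw -0.975 shift x 0.2 z 3.0 
scene [(0.98, array([461.6, 416.5,   0. ]))] [(0.59, array([485.7, 421.1, 158.7]))]
side [(0.94, array([463.2, 419.7,   0. ])), (0.41, array([ 660.8, -365.6,    0. ]))] [(0.96, array([463.4, 423.6, 158.6]))]
```

Call:
arm_command(
  targets=[
    [0.8, 0, 2.4, 0],
    [0, 15, 0, 0],
    [0, 25, 0, 0],
    [0, 25, 0, 0],
    [0, 15, 0, 0],
    [0, 0, 0, 0],
    [0, 3, 0, 0],
    [0, 3, 0, 0],
    [0, 3, 0, 0],
    [0, 3, 0, 0],
    [0, 3, 0, 0],
    [0, 0, 0, 0],
  ],
)

```text
t: 53.23
ee_pos: [467.4, 426.2, 235.1]
orientation: [-1.427, 0.756, -0.761]
ft_force: [-2.8, -4.2, 17.9]
width: 16.1
```

```bash
python3 st.py
```

```text
53.2333 [467.4 426.2 235.1] yaw -0.974 q [ 0.721  0.436  1.621 -0.     1.077  1.695] F [-2.8 -4.2 17.9] M [-0.7   0.72  0.  ] w 16.1
```

Call:
arm_command(
  targets=[
    [0, -4, 0, 0],
    [0, -4, 0, 0],
    [0, 0, 0, 0],
    [0, 0, 0, 0],
    [0, 0, 0, 0],
  ],
)

```text
t: 53.65
ee_pos: [465.1, 424.4, 237.3]
orientation: [-1.435, 0.76, -0.759]
ft_force: [-0.4, -0.0, -6.5]
width: 15.4
```

```bash
python3 st.py; python3 -c "
from h import *
tf((465.,423.5))
us=[]
for n in('scene','side'):
    C=cam(n);im=get_image(n);u=proj(n,[465,423,75],C).astype(int);us.append(cv2.resize(im[u[1]-50:u[1]+50,u[0]-50:u[0]+50],(400,400),interpolation=cv2.INTER_CUBIC));print(n,u,[(round(d['conf'],2),ray(n,d['at'],0,C).round(1)) for d in tip_of(n,'stand')],[(round(d['conf'],2),ray(n,d['at'],get_obs()['ee_pos'][2]-166.3,C).round(1)) for d in tip_of(n,'key')])
cv2.imwrite('pics/st.png',np.hstack(us))
"
```

```text
53.65 [465.1 424.4 237.3] yaw -0.974 q [0.721 0.433 1.621 0.    1.089 1.695] F [-0.4 -0.  -6.5] M [0.04 0.12 0.05] w 15.4
tool yaw -0.974 shift x 0.7 z -0.6 
scene [453 235] [(0.89, array([470.2, 411.8,   0. ])), (0.35, array([583.1, -68.7,   0. ]))] [(0.64, array([467.9, 423. ,  70.9]))]
side [274 354] [(0.87, array([467.3, 429.7,   0. ]))] [(0.85, array([462.9, 433.6,  71.2]))]
```

View pics/st.png

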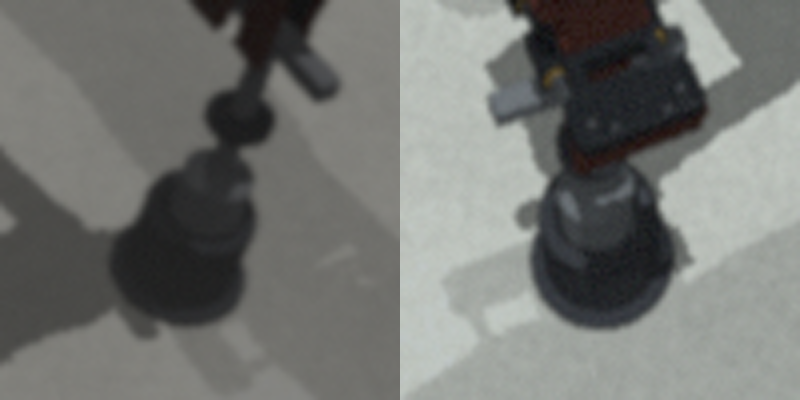

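Picture 13: in the scene crop the socket (col ~218) sits right of the tube centre (~205). In the side crop it is about centred. So the key is a few mm too far +y. Shift and retry.

Call:
arm_command(
  targets=[
    [3.1, 0, -1, 0],
    [0, 0, 0, 0],
    [0, 2, 0, 0],
    [0, 2, 0, 0],
    [0, 2, 0, 0],
    [0, 1, 0, 0],
    [0, 0, 0, 0],
    [0, 0, 0, 0],
  ],
)

```text
t: 54.62
ee_pos: [466.1, 421.5, 230.6]
orientation: [-1.434, 0.759, -0.759]
ft_force: [0.6, 0.4, -4.5]
width: 15.9
```

```bash
python3 st.py
```

```text
54.6167 [466.1 421.5 230.6] yaw -0.974 q [ 0.716  0.438  1.629 -0.     1.075  1.69 ] F [ 0.6  0.4 -4.5] M [ 0.04  0.05 -0.  ] w 15.9
```

Call:
arm_command(
  targets=[
    [0, 4, 0, 0],
    [0, 4, 0, 0],
    [0, 4, 0, 0],
    [0, 4, 0, 0],
    [0, 4, 0, 0],
    [0, 5, 0, 0],
    [0, 5, 0, 0],
    [0, 5, 0, 0],
    [0, 5, 0, 0],
    [0, 5, 0, 0],
    [0, 5, 0, 0],
    [0, 3, 0, 0],
    [0, 0, 0, 0],
    [0, 0, 0, 0],
  ],
)

```text
t: 55.78
ee_pos: [466.2, 421.4, 177.6]
orientation: [-1.434, 0.76, -0.759]
ft_force: [-0.3, 0.2, -4.5]
width: 15.7
```

```bash
python3 st.py
```

```text
55.7833 [466.2 421.4 177.6] yaw -0.974 q [0.716 0.501 1.665 0.    0.976 1.69 ] F [-0.3  0.2 -4.5] M [ 0.04  0.06 -0.01] w 15.7
```

Call:
arm_command(
  targets=[
    [0, 1.5, 0, 0],
    [0, 1.5, 0, 0],
    [0, 0.5, 0, 0],
    [0, 0, 0, 0],
    [0, 0, 0, 0],
  ],
)

```text
t: 56.2
ee_pos: [466.7, 421.9, 175.2]
orientation: [-1.432, 0.759, -0.76]
ft_force: [0.2, 0.4, 3.9]
width: 15.8
```

Call:
arm_command(
  targets=[
    [0, 0, 0, 0],
    [0, 0, 0, 0],
    [0, 0, 0, 0],
    [0, 0, 0, 0],
    [0, 0, 0, 0],
    [0, 0, 0, 0],
    [0, -10, 0, 0],
    [0, -20, 0, 0],
    [0, -40, 0, 0],
    [0, -40, 0, 0],
    [0, 0, 0, -0.12],
    [0, 0, 0, -0.12],
    [0, 0, 0, -0.12],
    [0, 0, 0, -0.12],
    [0, 0, 0, -0.12],
    [0, 0, 0, -0.12],
    [0, 0, 0, -0.12],
    [0, 0, 0, 0],
  ],
  gripper=100,
)

```text
t: 57.7
ee_pos: [466.2, 421.5, 285.1]
orientation: [-1.568, 0.102, -0.102]
ft_force: [0.4, 0.3, 0.0]
width: 87.7
```

Call:
arm_command(
  targets=[
    [10, 0, -36, 0],
    [10, 0, -36, 0],
    [10, 0, -36, 0],
    [10, 0, -36, 0],
    [10, 0, -36, 0],
    [10, 0, -36, 0],
    [10, 0, -36, 0],
    [10, 0, -36, 0],
    [10, 0, -36, 0],
    [0, 0, 0, 0],
    [0, 0, 0, 0],
    [0, 0, 0, 0],
  ],
)

```text
t: 58.7
ee_pos: [512.2, 88.5, 284.7]
orientation: [-1.568, 0.107, -0.108]
ft_force: [-0.3, 0.2, 0.7]
width: 87.9
```

```bash
python3 st.py; python3 - <<'E'
from h import *
us=[]
for n,c in(("scene",[(450,235),(238,250)]),("side",[(274,355),(268,180)])):
    C=cam(n);im=get_image(n)
    for u in c: us.append(cv2.resize(im[u[1]-50:u[1]+50,u[0]-66:u[0]+66],(396,300),interpolation=cv2.INTER_CUBIC))
    print(n,"key",[(round(d['conf'],2),ray(n,d['at'],8,C).round(1)) for d in tip_of(n,'key')],"stand",[(round(d['conf'],2),ray(n,d['at'],0,C).round(1)) for d in tip_of(n,'stand')])
    find(n,"plate1",613.5,-113,52,[.077],C)
cv2.imwrite("pics/f.png",np.vstack([np.hstack(us[:2]),np.hstack(us[2:])]))
C=cam("wrist");im=get_image("wrist");cv2.imwrite("pics/w17.png",im)
E
```

```text
58.7 [512.2  88.5 284.7] yaw -0.137 q [0.148 0.214 1.818 0.    1.109 0.285] F [-0.3  0.2  0.7] M [-0.02 -0.02 -0.01] w 87.9
scene key [(0.88, array([473. , 427.1,   8. ]))] stand [(0.48, array([765.5, -71.2,   0. ]))]
plate1 scene conf 0.81 [236.9, 247.0]
   yaw0 0.08 iou 0.910 -> 615.1 -116.0 0.073
side key [(0.77, array([461.9, 426.4,   8. ]))] stand [(0.91, array([466.4, 422.7,   0. ]))]
plate1 side conf 0.87 [267.3, 191.2]
   yaw0 0.08 iou 0.688 -> 612.9 -108.5 0.087
```

View pics/f.png

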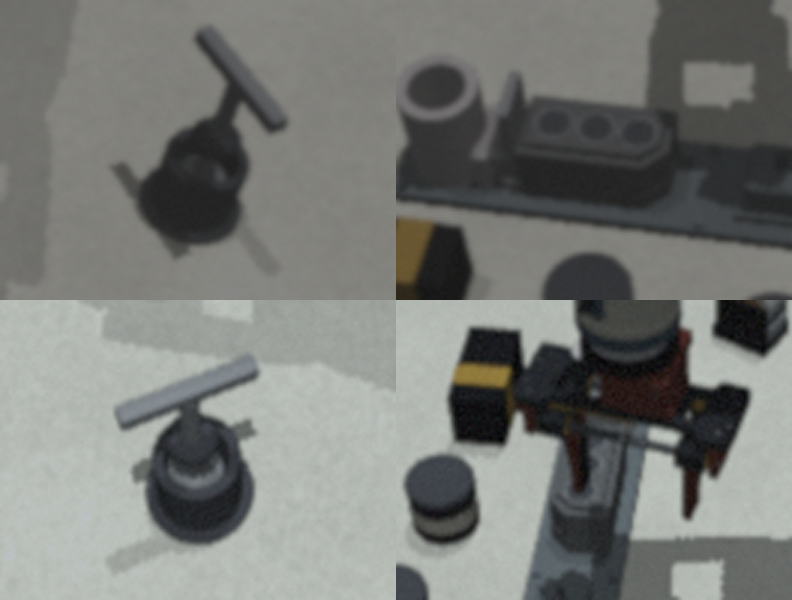

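Picture 14: the key stands upright in its stand. The end guide is right up against the three-plate stack, which is square. Handing in.

```bash
python3 -c "
from workcell import *
print(close_job())"
```

```text
the job is handed in; nothing more can be done
None
```

I carried out the whole job and handed it in at about 59 s; the hand-in returned no verdict.

**What I did:**
- **Plates:** only two loose grey plates showed in the pictures. I stacked both on the base plate in the right-hand lane, cut corner over cut corner, and left the orange look-alike alone. The first needed a regrip half a turn round because of the wrist's range.
- **Nut:** I set the key fully down on the right-hand nut and turned it clockwise about 3.5 rad.
- **Key:** I put it back in its stand. The first try touched the rim at about 18 N net on the wrist. I lifted it, moved it 3 mm and it went in freely.

**What the last checks showed:**
- **Stack:** the last wrist-camera fit, just after the key left the nut, put the top plate at (612.5, -112.7) mm, yaw 0.08. The base plate had measured about (614, -113) mm, yaw 0.08. Both plates were let go at heights 20 mm apart, as expected.
- **Stop:** I did not read the nut's angle directly. The moment rose to 0.83 N·m against the 0.2 N·m needed to turn it, so I took that as the stop. The final pictures show the end guide right up to the stack.
- **Key:** it stands upright in the final pictures and was set down on the stand's floor.

**Disagreements:** the final scene and side camera fits of the stack were poorer and differed from the wrist fit by 3–5 mm. The arm partly hid the stack from the side camera. The key and stand positions also scattered by several mm between cameras, so I relied on the contact forces and the pictures there.

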